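Clamp the blue-capped vial in the cam fixture

ROBOT

A 6-joint arm with a two-finger parallel gripper is mounted at the origin on a cart in front of the work surface, level with it; the furniture and walls round the work are solid. World frame = base frame: x ahead of the robot, y to its left, z up, the work surface at z = 0. Lengths are in mm, angles in rad, forces in N, time in s.
With the tool pointing down it reaches from about 250 to 775 mm from the base axis. Payload 4 kg.
Tool frame: the origin (TCP) lies at the very end of the fingers, on their centre line; the grasp point (between the pads) lies 19 mm behind it; z points along the fingers, y is the direction in which the jaws open and shut (so a half turn about z gives the same grasp; the last joint's range is limited). The gripper opens to 85 mm and grips with 20 to 120 N. Pads are 22 mm wide; open, the fingers measure 114 mm over their backs; the gripper's body (76 mm by 85 mm) begins 54 mm behind the grasp point. The pads swing forward as they close: fully open they stand 13 mm farther back than shut.
Start: joints at [-1.449, 0.087, 1.371, -0, 1.684, -0.103], TCP at [122.597, -536.182, 194.441] pointing down, gripper open.
Joint ranges: [-3.1, 3.1], [-0.76, 2.03], [0.27, 2.55], [-1.08, 4.22], [0.17, 2.65], [-2.57, 2.57]. Speed limits (rad/s): [2.79, 2.79, 3.14, 3.14, 3.14, 3.14].

INTERFACE

Orientations are given as a rotation vector (axis times angle).
In Python, from workcell import readout, vision, job gives the robot as it stands. The module is installed in compiled form; this text tells all that it offers.
- The arm moves only by the tool arm_command, never from a script. Its argument "targets" is a list of rows, each an object with "xyz": the shift along the tool's x, y, z in units of 40 mm (1.0 is 40 mm), a list of three; "dr": the turn, a rotation vector about the tool's x, y, z in units of 5 degrees (1.0 is 5 degrees), a list of three; "claw": the opening in per cent of the stroke, from 0 (shut) to 100 (fully open). A call has 1 to 12 rows; each row is the pose to reach, as a shift and turn from the pose measured when the call began, along the tool's axes at that moment; what a row does not reach only later rows make up. A row lasts 1/12 s, in which the tool goes at most 41.7 mm and 7.16 degrees, less where a joint would pass 70% of its speed; a pose out of reach is approached as far as the arm can. A call with a gripper value outside its range is refused whole. The fingers move at their own pace and stop on an object; "grip_force" is the grip in N (left out, the last holds). Time passes only in rows, so rows that repeat a pose let the fingers close. It gives the time, the measured TCP pose, the force and the opening at its end, in the units of the state.
- readout.sense(): the state, without advancing time (a new reading comes with each control period).
- vision.capture(name): name is "side" or "top" or "wrist"; returns the picture (400x640x3 uint8, red, green, blue); there is no depth.
- vision.calibration(name): a dict with "mtx" (3x3 intrinsics, pixels), "R" (3x3) and "t" (3): a world point X has camera coordinates R X + t. Camera axes: x right, y down, z forward; pixel columns grow to the right and rows downward; lengths in mm; the calibration is good to about 2 mm. A picture is of the moment at which its call begins: read the wrist's pose just before it. calibration takes no time and is no camera call; for the wrist camera it gives the pose at the moment of the call.
- job.finish_job(): hands the job in, once; it reports no verdict.
The state is a dict: "clock": time; "q": joint angles; "joint_vel": joint speeds; "effort": joint torques, N m; "eef_pos": TCP position; "ee_rot": TCP orientation; "wrist_force": force on the tool from outside, world axes, zero at the start; "wrist_torque": the same for the moment, N m; "opening": opening from 0.0 (shut) to 1.0 (fully open).
Only numpy, scipy, OpenCV 4.12 (cv2) and the standard library are available. Lean on these libraries where they do the work, as an engineer would, in place of code of your own. Each camera call takes 0.05 s, during which the arm holds its last target.

TASK

Stand the blue-capped sample vial upright in the nest of the hand-cranked cam clamp, up against the V-block, and let go of it. Then turn the crank counterclockwise (seen from above) until the roller follower has climbed the cam and rests on its flat dwell, where the crank goes slack and stays put when released; do not wind it past the dwell, where the cam climbs again and crushes the vial. Leave the vial clamped and upright and everything else on the table undisturbed.

Things in the scene. Friction and masses are not known exactly. Their poses are not given: they have to be found in the camera images.
- vial1_mid (a point): centre (half-way up) of the sample vial with the BLUE cap: white upright cylinder, 26 mm in diameter, 52 mm tall, 12 g, standing loose on the table; z axis up along the vial
- vial0_mid (a point): centre of one vial with a white cap, same size, a bystander
- vial2_mid (a point): centre of the other vial with a white cap, same size, a bystander
- cam_fixture: hand-cranked cam clamp, bolted down; aluminium base plate 130 (its x) x 300 (its y) x 12 mm. Origin: centre of the plate's underside on the table; z up; +y is the clamping direction, from cam to V-block. On it: cam shaft at y = -85 mm, blue guide block 46 x 30 mm (top 40 mm over the table) at y = +7 mm, nest at y = +100 mm
- nest (a point): where the centre (half-way up) of the vial is when it stands on the base plate (12 mm over the table) and touches both walls of the blue 90-degree V-block, which closes the nest's +y side and is 22 mm high (top 34 mm over the table). The nest is open at +x, -x and above. Axes as cam_fixture
- shaft_axis (a point): point on the vertical crank axis, level with grip_mid. Counterclockwise from the start the crank passes 0.2 to 2.2 rad of base circle (about 1 N of friction along the grip's path), a rise of 1.35 rad (swells smoothly to 7 to 13 N, dies away in its last 0.3 rad; springs back if let go), the dwell of 0.3 rad (about 1 N; stays if let go), then a steep climb, with a stop 0.35 rad past the dwell
- grip_mid (a point): middle of the crank's upright black grip: 22 mm in diameter, free to spin on its pin, 70 to 116 mm over the table (a screw adds 2 mm), on a crank arm of 60 mm radius whose top is 68 mm over the table; it travels on a level circle about shaft_axis. The arm is clamped on the shaft at an angle that differs each time (within 0.8 rad), so the grip's place does not tell where the dwell is
- jaw: orange jaw with rubber face, 30 mm wide, 14 to 34 mm over the table, pushed along the fixture's +y by the roller follower (lift 20 mm to the dwell) through a 2 N/mm spring. Open, its face is 12 mm short of a seated vial. On the dwell it holds the vial with about 12 N; over 19 N crushes the vial, reached about 0.12 rad past the dwell's end. Origin: the roller's axis; axes as cam_fixture
- rubber_stamp: wooden hand stamp, bystander
- torch: black torch, bystander
- parts_tin: small round tin, bystander

How it is judged (in metres and radians):
On the way:
1. the blue-capped vial stands in the open nest, let go (horizontal distance between vial1_mid and nest below 0.011 m and distance between vial1_mid and nest below 0.012 m and angle between vial1_mid's own z axis and vertical below 0.1 rad and contact force between the fingers and vial1 below 0.1 N and contact force between jaw and vial1 below 5 N), for 0.2 s.
At the end, for the whole second after the job is handed in: with the crank released the jaw presses the blue-capped vial with 8 to 17 N (the follower rests on the dwell; elsewhere the crank springs back), the vial upright within 0.1 rad and its centre within 4 mm of the nest's seat, the jaw at rest (contact force between jaw and vial1 between 8 and 17 N and distance between vial1_mid and nest below 0.004 m and angle between vial1_mid's own z axis and vertical below 0.1 rad and linear speed of jaw below 0.005 m/s); the robot touches nothing.
It fails at once if the vial is crushed: the jaw presses it with more than 19 N (contact force between jaw and vial1 above 19 N).
It fails at once if a white-capped vial is moved by more than 20 mm or tipped (distance of any of vial0_mid, vial2_mid from where it was at the start of the episode above 0.02 m).
It fails at once if another thing on the table is moved by more than 30 mm (distance of any of rubber_stamp, torch, parts_tin from where it was at the start of the episode above 0.03 m).
It also fails if it takes over 72 s, if anything falls off the work surface, if the arm or the gripper's body presses on something with over 40 N, if the wrist force passes 120 N, or if a joint passes its speed limit or range.

## Working session

There is one attempt and no reset: what is moved stays moved. The work goes in short steps, Python scripts to look and compute and a tool call to move; the robot and the scene stay as the last step left them, time stands still between calls to the robot, and variables do not carry over. Pictures are saved under pics/ and viewed, and the job is handed in when it is done.

Besides the shell and the picture viewer there is one more tool, called after "Call:" as a command line: name --argument value ..., lists and objects as JSON in quotes. arm_command: Moves the arm, as the interface text tells. Its arguments: {"type":"object","properties":{"targets":{"type":"array","items":{"type":"object","properties":{"xyz":{"type":"array","items":{"type":"number"}},"dr":{"type":"array","items":{"type":"number"}},"claw":{"type":"number"}}}},"grip_force":{"type":"number"}},"required":["targets"]}

```bash
mkdir -p pics
python3 - <<'E'
from workcell import readout, vision
import cv2
s=readout.sense(); print(s)
for n in("side","top","wrist"):
    im=vision.capture(n); cv2.imwrite(f"pics/{n}0.png",im[:,:,::-1])
    c=vision.calibration(n); print(n,c)
E
```

```text
{'clock': 0.0, 'q': array([-1.44907657e+00,  8.79524305e-02,  1.37228212e+00, -1.91460100e-05,
        1.68360086e+00, -1.03140181e-01]), 'joint_vel': array([ 0.00174753,  0.00104227, -0.00134776,  0.0003411 , -0.00127364,
       -0.00188657]), 'effort': array([-9.13828317e-04, -3.51872742e+01, -3.13274074e+01, -1.79052677e-04,
        1.09098747e-02,  9.54510881e-06]), 'eef_pos': array([ 122.52863477, -535.57299204,  193.22649052]), 'ee_rot': array([-3.11952996e+00, -3.52210594e-01,  6.25678660e-05]), 'wrist_force': array([ 0.38667186,  0.17437093, -0.64873813]), 'wrist_torque': array([ 0.02889685,  0.02148067, -0.01780939]), 'opening': 0.9975667856774071}
side {'mtx': array([[395.33071983,   0.        , 328.69170634],
       [  0.        , 395.33071983, 192.4384077 ],
       [  0.        ,   0.        ,   1.        ]]), 'R': array([[-0.88716745, -0.46143731, -0.00308543],
       [-0.16889553,  0.33092943, -0.92841802],
       [ 0.42942777, -0.82314113, -0.37152452]]), 't': array([ 463.4825485 ,  158.10664095, 1104.26003138])}
top {'mtx': array([[378.27107596,   0.        , 321.72106524],
       [  0.        , 378.27107596, 196.73144604],
       [  0.        ,   0.        ,   1.        ]]), 'R': array([[-0.00798644, -0.99996116,  0.00372842],
       [-0.99810477,  0.00774399, -0.06104829],
       [ 0.06101705, -0.00420891, -0.99812785]]), 't': array([  35.28691388,  491.26392973, 1086.46454326])}
wrist {'mtx': array([[346.91284044,   0.        , 326.49917186],
       [  0.        , 346.91284044, 204.56403282],
       [  0.        ,   0.        ,   1.        ]]), 'R': array([[ 2.22994687e-01, -9.74819268e-01, -8.74405223e-04],
       [-9.25017758e-01, -2.11885216e-01,  3.15351870e-01],
       [-3.07596353e-01, -6.95129513e-02, -9.48974411e-01]]), 't': array([-548.70813829,  -40.76194468,  378.52935232])}
```

View pics/top0.png

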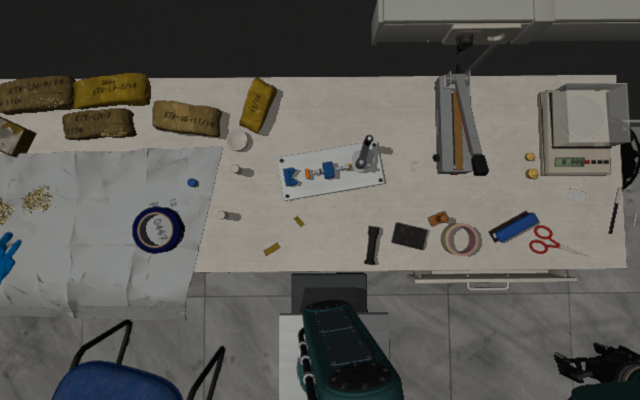

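View pics/side0.png

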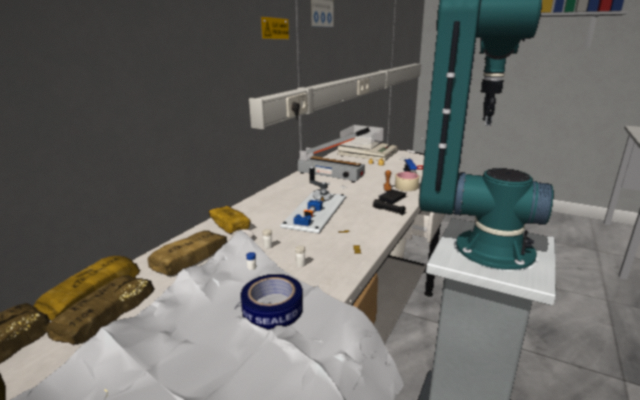

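View pics/wrist0.png

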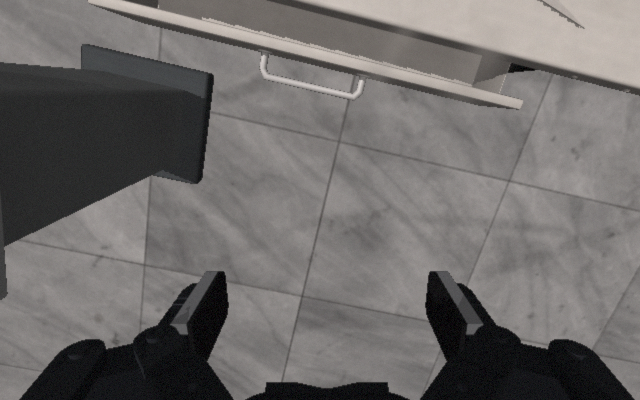

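The top view shows the blue cap at (193,183), the white vials at (236,170) and (222,215), the V-block at (291,178) and the crank grip at about (369,140). The tin is at (238,140). I'll zoom in on these and compute positions.

```bash
cat > h.py <<'E'
import numpy as np, cv2
from scipy.spatial.transform import Rotation as Ro
def ray(c,uv):
    d=np.linalg.inv(c['mtx'])@np.array([uv[0],uv[1],1.]); R=np.array(c['R']);
    return -R.T@np.array(c['t']), R.T@d
def onz(c,uv,z):
    o,d=ray(c,uv); return o+d*(z-o[2])/d[2]
def proj(c,X):
    p=c['mtx']@(c['R']@np.array(X,float)+c['t']); return p[:2]/p[2]
def tri(rs):
    A=np.zeros((3,3));b=np.zeros(3)
    for o,d in rs:
        d=d/np.linalg.norm(d);P=np.eye(3)-np.outer(d,d);A+=P;b+=P@o
    x=np.linalg.solve(A,b); return x,[np.linalg.norm(np.cross(x-o,d/np.linalg.norm(d))) for o,d in rs]
E
python3 - <<'E'
from h import *
from workcell import vision
c=vision.calibration("top")
im=cv2.imread("pics/top0.png"); hsv=cv2.cvtColor(im,cv2.COLOR_BGR2HSV)
cv2.imwrite("pics/topz.png",cv2.resize(im[120:240,180:400],None,fx=3.6,fy=3.6,interpolation=cv2.INTER_CUBIC))
m=cv2.inRange(hsv,(100,120,60),(125,255,255))
n,l,s,ce=cv2.connectedComponentsWithStats(m)
for i in range(1,n):
    if s[i,4]>8: print(s[i],ce[i],onz(c,ce[i],40))
for nm,uv,z in[("v0",(236,170),52),("v2",(222,215),52),("tin",(238,140),20),("grip",(369,139),118),("corners",(278,158),12),("",(380,143),12),("",(385,184),12),("",(284,200),12)]:
    print(nm,onz(c,uv,z).round(0))
s=vision.calibration("side"); si=cv2.imread("pics/side0.png")
cv2.imwrite("pics/sidez.png",cv2.resize(si[150:280,220:420],None,fx=4,fy=4,interpolation=cv2.INTER_CUBIC))
E
```

```text
[323 162  11  16 140] [328.06428571 169.47857143] [567.88862025  12.77157912  40.        ]
[284 168  13  18 143] [289.18181818 176.45454545] [548.68703582 123.91820385  40.        ]
[188 179   8   7  48] [191.22916667 182.04166667] [534.79812207 402.876528    40.        ]
[496 213  42  29 479] [516.35073069 227.        ] [ 399.68452643 -519.92011325   40.        ]
[  0 233  21  51 484] [  6.4338843  255.78719008] [330.63127282 918.70903532  40.        ]
[  52  367  119   33 2683] [106.01863586 386.62653746] [-29.49249105 629.92874104  40.        ]
v0 [567. 273.  52.]
v2 [440. 311.  52.]
tin [659. 275.  20.]
grip [638. -95. 118.]
corners [607. 159.  12.]
 [ 649. -142.   12.]
 [ 528. -154.   12.]
 [483. 142.  12.]
```

View pics/topz.png

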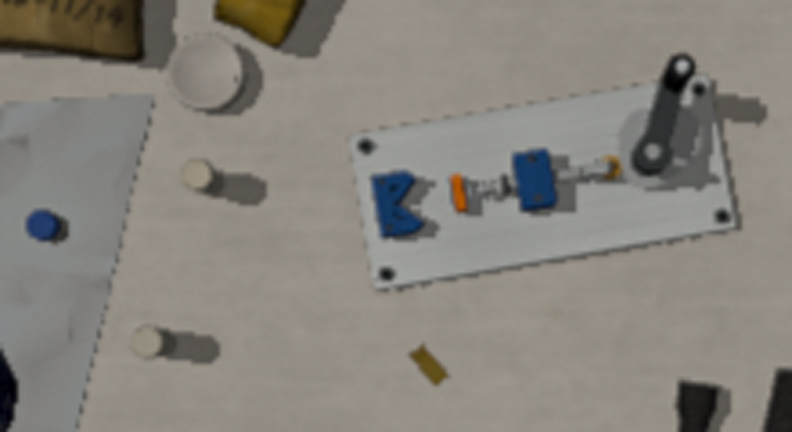

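View pics/sidez.png

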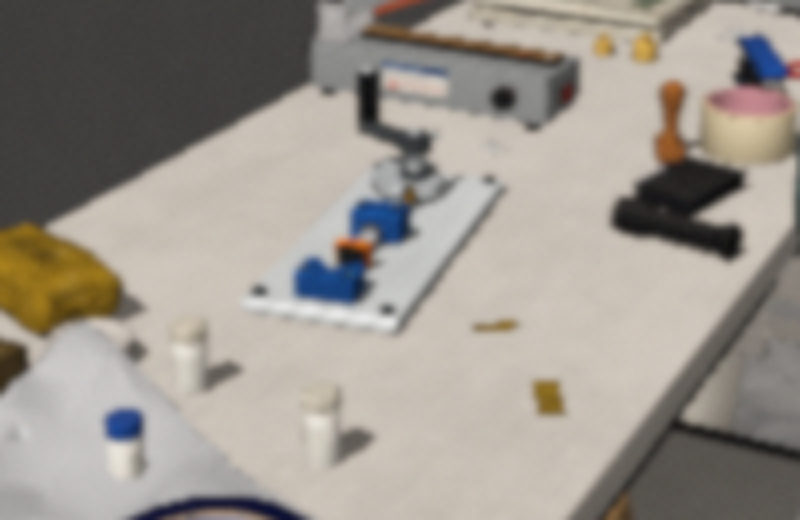

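The zooms show the fixture with its V-block on the left (+y) and crank on the right. Its plate corners are about (278,158), (380,143), (385,184) and (284,200), and all three vials are upright. Next I'll work out a coarse fixture pose and the tool-frame moves to a hover over the fixture for a close wrist view.

```bash
cat >> h.py <<'E'
def goal(s,xyz,yaw):
    """xyz of TCP, tool down, tool y axis (jaw) along world angle yaw; returns shift (units of 40), dr (5deg units)"""
    R0=Ro.from_rotvec(s['ee_rot']).as_matrix()
    best=None
    for k in (0,np.pi):
        y=np.array([np.cos(yaw+k),np.sin(yaw+k),0]);z=np.array([0,0,-1.]);x=np.cross(y,z)
        rv=Ro.from_matrix(R0.T@np.column_stack([x,y,z])).as_rotvec()
        if best is None or np.linalg.norm(rv)<np.linalg.norm(best): best=rv
    return (R0.T@(np.array(xyz)-s['eef_pos'])/40), np.degrees(best)/5
E
python3 - <<'E'
from h import *
from workcell import vision,readout
s=readout.sense(); R0=Ro.from_rotvec(s['ee_rot']).as_matrix(); print(R0.round(3)) 
c=vision.calibration("wrist"); C=-c['R'].T@c['t']; print("cam in tool",R0.T@(C-s['eef_pos']), "fwd tool",R0.T@c['R'][2])
P=[(607,159),(649,-142),(528,-154),(483,142)]
P=np.array(P,float); print(P.mean(0), np.linalg.norm(P[0]-P[1]),np.linalg.norm(P[0]-P[3]))
y=(P[0]+P[3]-P[1]-P[2]);y/=np.linalg.norm(y);x=np.array([y[1],-y[0]]);o=P.mean(0)
print("y",y,"x",x,"nest",o+100*y,"shaft",o-85*y)
E
```

```text
[[ 0.975  0.223 -0.   ]
 [ 0.223 -0.975  0.002]
 [ 0.    -0.002 -1.   ]]
cam in tool [  80.7472549    -0.83270618 -178.08575438] fwd tool [-3.15470480e-01  8.46331695e-04  9.48935014e-01]
[566.75   1.25] 303.9161068452937 125.15989773086265
y [-0.14420545  0.98954777] x [0.98954777 0.14420545] nest [552.32945462 100.2047769 ] shaft [579.00746357 -82.86156036]
```

Run:
```python
from h import *
from workcell import readout
s=readout.sense()
print(goal(s,(565,30,240),np.arctan2(.144,.99)))
```

```text
(array([ 13.93599531, -11.32403265,  -1.14150497]), array([-1.48325379e-02, -1.58243014e-02, -1.70798475e+01]))
```

Call:
arm_command --targets '[{"xyz": [0.7,-0.56,-0.3],"dr": [0,0,-0.8],"claw": 100},{"xyz": [1.4,-1.13,-0.6],"dr": [0,0,-1.7],"claw": 100},{"xyz": [2.1,-1.7,-0.9],"dr": [0,0,-2.5],"claw": 100},{"xyz": [2.8,-2.26,-1.14],"dr": [0,0,-3.4],"claw": 100},{"xyz": [3.5,-2.83,-1.14],"dr": [0,0,-4.3],"claw": 100},{"xyz": [4.2,-3.4,-1.14],"dr": [0,0,-5.1],"claw": 100},{"xyz": [4.9,-3.96,-1.14],"dr": [0,0,-6],"claw": 100},{"xyz": [5.6,-4.53,-1.14],"dr": [0,0,-6.8],"claw": 100},{"xyz": [6.3,-5.1,-1.14],"dr": [0,0,-7.7],"claw": 100},{"xyz": [7,-5.66,-1.14],"dr": [0,0,-8.5],"claw": 100},{"xyz": [7.7,-6.23,-1.14],"dr": [0,0,-9.4],"claw": 100},{"xyz": [8.4,-6.8,-1.14],"dr": [0,0,-10.2],"claw": 100}]'

```text
clock: 1.15
eef_pos: [390.1, -194.0, 239.5]
ee_rot: [-2.662, -1.666, -0.001]
wrist_force: [0.5, -0.9, 0.4]
opening: 0.998
```

Run:
```python
from h import *
from workcell import readout
s=readout.sense(); print(s['clock'],s['q'],s['eef_pos'])
print(goal(s,(565,30,240),np.arctan2(.144,.99)))
```

```text
1.15 [-5.92956096e-01 -1.73459396e-01  1.53309654e+00  1.27606834e-03
  1.78304599e+00 -1.40413514e-01] [ 390.06656929 -194.04956207  239.45413025]
(array([ 6.94928035e+00,  1.48580111e+00, -5.34548156e-03]), array([-5.31489059e-03, -1.85249306e-02, -6.83786037e+00]))
```

Call:
arm_command --targets '[{"xyz": [0.9,0.2,0],"dr": [0,0,-0.9],"claw": 100},{"xyz": [1.8,0.4,0],"dr": [0,0,-1.8],"claw": 100},{"xyz": [2.7,0.6,0],"dr": [0,0,-2.7],"claw": 100},{"xyz": [3.6,0.8,0],"dr": [0,0,-3.6],"claw": 100},{"xyz": [4.5,1.0,0],"dr": [0,0,-4.5],"claw": 100},{"xyz": [5.4,1.2,0],"dr": [0,0,-5.4],"claw": 100},{"xyz": [6.3,1.35,0],"dr": [0,0,-6.3],"claw": 100},{"xyz": [6.95,1.5,0],"dr": [0,0,-6.84],"claw": 100},{"xyz": [6.95,1.5,0],"dr": [0,0,-6.84],"claw": 100},{"xyz": [6.95,1.5,0],"dr": [0,0,-6.84],"claw": 100}]'

```text
clock: 1.98
eef_pos: [565.5, 30.8, 238.6]
ee_rot: [-2.051, -2.376, 0.001]
wrist_force: [-0.6, -1.6, 1.0]
opening: 1.0
```

Run:
```python
from h import *
from workcell import readout,vision
import pickle
s=readout.sense(); c=vision.calibration("wrist"); im=vision.capture("wrist")[:,:,::-1]
print(s['clock'],s['q'],s['eef_pos'],s['joint_vel'].round(3))
cv2.imwrite("pics/w1.png",im); pickle.dump(c,open("w1.pkl","wb"))
```

```text
1.9833 [-4.64627455e-02  1.22051699e-01  1.24600305e+00  1.29219170e-03
  1.77631225e+00 -1.92710056e-01] [565.54339358  30.82356916 238.56153864] [-0.039 -0.032  0.016 -0.009  0.008  0.001]
```

View pics/w1.png

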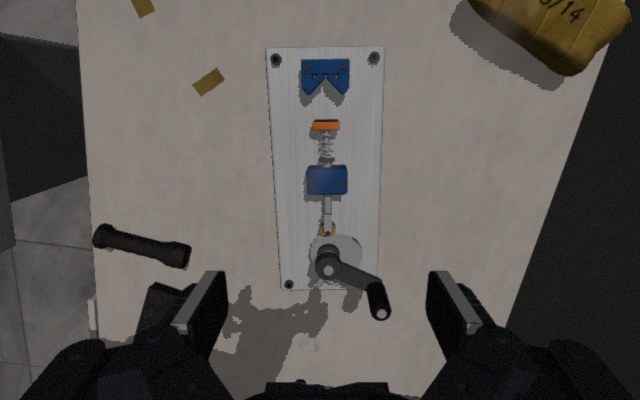

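The wrist view shows the whole fixture: V-block at (325,75), orange jaw at (326,125), guide block at (327,180), crank hub at (330,265) and grip top at (381,313).

Run:
```python
from h import *
import pickle
from workcell import vision
c=pickle.load(open("w1.pkl","rb")); im=cv2.imread("pics/w1.png"); hsv=cv2.cvtColor(im,cv2.COLOR_BGR2HSV)
m=cv2.inRange(hsv,(100,120,60),(125,255,255)); n,l,s,ce=cv2.connectedComponentsWithStats(m)
for i in range(1,n):
    if s[i,4]>200: print("blue",s[i],ce[i])
ys,xs=np.where(m>0)
# corners
for r in [(260,40,60,60),(360,40,40,40)]: pass
v=im[:,:,2].astype(int)-im[:,:,0]  # red-blue: table is warm, plate neutral
pl=((abs(v)<9)&(hsv[:,:,2]>110)).astype(np.uint8)*255
cv2.imwrite("pics/w1z.png",cv2.resize(im[30:330,230:430],None,fx=2,fy=2,interpolation=cv2.INTER_CUBIC))
cv2.imwrite("pics/w1v.png",cv2.resize(im[30:150,250:400],None,fx=5,fy=4.9,interpolation=cv2.INTER_CUBIC))
cv2.imwrite("pics/w1g.png",cv2.resize(im[225:335,270:410],None,fx=5,fy=5,interpolation=cv2.INTER_CUBIC))
```

```text
blue [ 302   59   47   36 1169] [324.79897348  73.75021386]
blue [309 166  38  28 748] [330.46524064 181.87967914]
```

View pics/w1v.png

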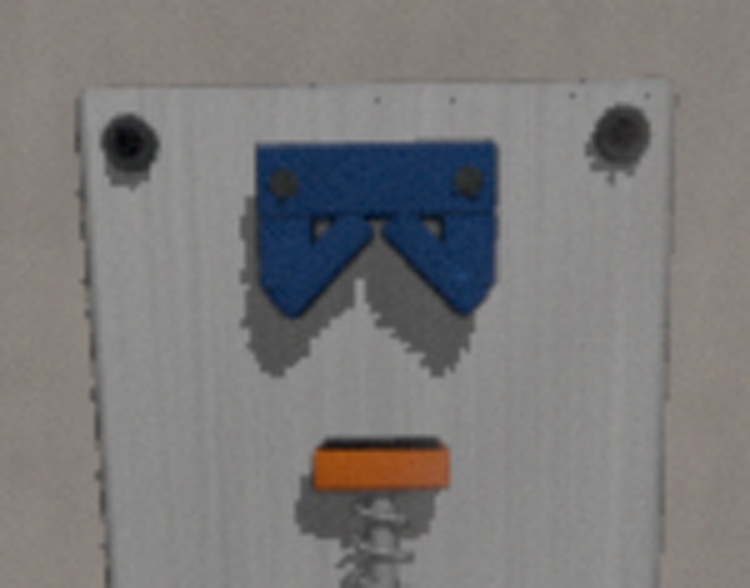

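View pics/w1g.png

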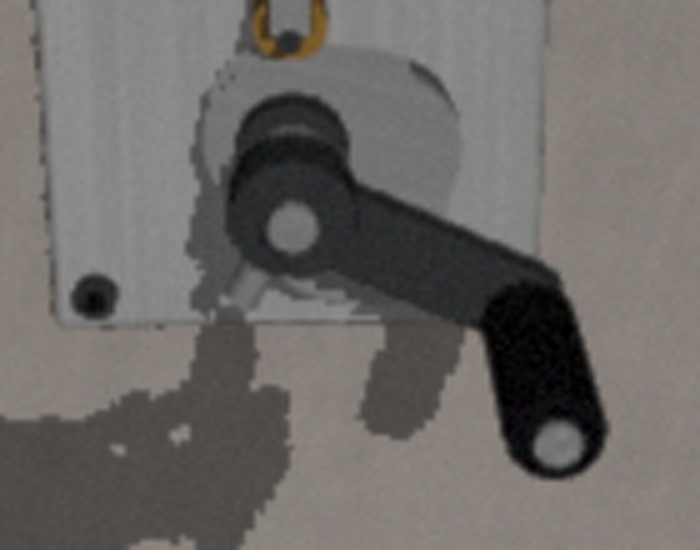

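Run:
```python
from h import *
import pickle
c=pickle.load(open("w1.pkl","rb"))
P=lambda u,z:onz(c,u,z)[:2]
TL,TR,BL=P((266.6,48.4),12),P((383.6,46.3),12),P((281.6,289.4),12)
print(TL,TR,BL,np.linalg.norm(TL-TR),np.linalg.norm(TL-BL))
y=(TL-BL);y/=np.linalg.norm(y);x0=(TR-TL)/np.linalg.norm(TR-TL)
print("y ang-90",np.degrees(np.arctan2(y[1],y[0]))-90,"x ang",np.degrees(np.arctan2(x0[1],x0[0])))
th=np.arctan2(y[1],y[0])-np.pi/2+0; 
x=np.array([np.cos(th),np.sin(th)]);y=np.array([-x[1],x[0]])
o=(TR+BL)/2; o2=(TL+TR)/2-150*y; print("o",o,o2)
o=(o+o2)/2
print("nest",o+100*y,"shaft",o-85*y)
vb=[P((301.4,59.6),34),P((349.2,59.2),34)]; d=vb[1]-vb[0]; print("vblock width",np.linalg.norm(d),"ang",np.degrees(np.arctan2(d[1],d[0])),"fixture coords",[((q-o)@x,(q-o)@y) for q in vb])
print("jaw",[((q-o)@x,(q-o)@y) for q in (P((250+315/5,30+448/4.9),34),P((250+450/5,30+448/4.9),34))])
g=P((382,313.6),118); sh=P((328.4,270.6),71)
print("grip",g,"shaft seen",sh,np.linalg.norm(g-sh),"g rel est shaft",g-(o-85*y),np.linalg.norm(g-(o-85*y)))
print("guide",[(P(u,40)-o)@y for u in((327,166),(327,194))])
ct=vision=None
```

```text
[483.13112059 143.40625491] [606.54375589 163.67604741] [ 530.30438767 -148.45666122] 125.06615465110067 295.6506028053693
y ang-90 9.181212100537536 x ang 9.327215832871477
o [568.42407178   7.6096931 ] [568.77106123   5.46285535]
nest [552.64181785 105.2551381 ] shaft [582.15995286 -77.37476007]
vblock width 48.800866893221496 ang 8.833467339582917 fixture coords [(np.float64(-24.18318106301492), np.float64(135.45744655342426)), (np.float64(24.616787011433562), np.float64(135.16126170787817))]
jaw [(np.float64(-13.929170378521704), np.float64(73.69117728303243)), (np.float64(15.144513549699015), np.float64(73.30213281087754))]
grip [639.96484783 -93.31468341] shaft seen [583.05560693 -78.78137916] 58.735667469753984 g rel est shaft [ 57.80489497 -15.93992334] 59.96238019728182
guide [np.float64(25.999446400488043), np.float64(-6.222261533741749)]
```

Run:
```python
from h import *
import pickle
c=pickle.load(open("w1.pkl","rb")); im=cv2.imread("pics/w1.png"); hsv=cv2.cvtColor(im,cv2.COLOR_BGR2HSV)
m=cv2.inRange(hsv,(100,110,40),(128,255,255))[55:100,295:355]
th=np.radians(9.1); x=np.array([np.cos(th),np.sin(th)]);y=np.array([-x[1],x[0]])
o=np.array([568.6,6.5])
for u in range(300,352):
    col=np.where(m[:,u-295])[0]+55
    if len(col):
        p=onz(c,(u,col.max()+.5),34)[:2]-o
        print(u,col.min(),col.max(),(p@x).round(1),(p@y).round(1))
```

```text
302 60 88 -24.7 107.5
303 60 89 -23.7 106.5
304 60 91 -22.7 104.5
305 60 92 -21.7 103.5
306 60 93 -20.7 102.4
307 60 93 -19.6 102.4
308 60 94 -18.6 101.4
309 60 94 -17.6 101.4
310 60 93 -16.5 102.4
311 60 92 -15.4 103.4
312 60 91 -14.3 104.4
313 60 89 -13.2 106.3
314 60 89 -12.2 106.3
315 60 87 -11.1 108.3
316 60 86 -10.0 109.3
317 60 85 -9.0 110.3
318 60 84 -7.9 111.2
319 60 83 -6.8 112.2
320 60 82 -5.8 113.2
321 60 81 -4.7 114.1
322 60 79 -3.6 116.1
323 60 79 -2.6 116.1
324 60 74 -1.5 120.9
325 60 73 -0.5 121.9
326 60 77 0.5 118.0
327 60 78 1.6 117.0
328 60 79 2.6 116.0
329 60 80 3.6 115.0
330 60 81 4.6 114.0
331 60 82 5.7 113.0
332 60 83 6.7 112.0
333 59 84 7.7 111.0
334 59 86 8.8 109.0
335 59 86 9.8 109.0
336 59 88 10.9 107.0
337 59 89 11.9 106.0
338 59 89 12.9 106.0
339 59 90 14.0 105.0
340 59 92 15.0 103.0
341 59 93 16.1 102.0
342 59 93 17.1 102.0
343 59 93 18.2 102.0
344 59 92 19.2 103.0
345 59 91 20.3 103.9
346 59 90 21.3 104.9
347 59 88 22.4 106.9
348 60 86 23.4 108.9
```

The V-wall lines put the nest at fixture y≈100.4, x≈0, so about (552.7, 105.5) in the world frame with yaw 9.1°. That agrees with the plate dimensions. Next I'll move over the vial.

Run:
```python
from h import *
from workcell import readout
s=readout.sense()
print(goal(s,(540,360,200),np.radians(9.1)))
```

```text
(array([8.25788953, 0.56972111, 0.98637535]), array([-0.02114017, -0.01594807, -0.16057409]))
```

Call:
arm_command --targets '[{"xyz": [0.9,0.06,0.1],"dr": [0,0,-0.1],"claw": 100},{"xyz": [1.8,0.12,0.2],"dr": [0,0,-0.16],"claw": 100},{"xyz": [2.7,0.19,0.3],"dr": [0,0,-0.16],"claw": 100},{"xyz": [3.6,0.25,0.4],"dr": [0,0,-0.16],"claw": 100},{"xyz": [4.5,0.31,0.5],"dr": [0,0,-0.16],"claw": 100},{"xyz": [5.4,0.37,0.6],"dr": [0,0,-0.16],"claw": 100},{"xyz": [6.3,0.43,0.7],"dr": [0,0,-0.16],"claw": 100},{"xyz": [7.2,0.5,0.8],"dr": [0,0,-0.16],"claw": 100},{"xyz": [8,0.57,0.9],"dr": [0,0,-0.16],"claw": 100},{"xyz": [8.26,0.57,0.99],"dr": [0,0,-0.16],"claw": 100},{"xyz": [8.26,0.57,0.99],"dr": [0,0,-0.16],"claw": 100},{"xyz": [8.26,0.57,0.99],"dr": [0,0,-0.16],"claw": 100}]'

```text
clock: 3.03
eef_pos: [540.1, 358.5, 199.6]
ee_rot: [-2.039, -2.388, 0.003]
wrist_force: [0.4, -1.1, 1.0]
opening: 1.0
```

Run:
```python
from h import *
from workcell import readout,vision
import pickle
s=readout.sense(); c=vision.calibration("wrist"); im=vision.capture("wrist")[:,:,::-1].copy()
print(s['clock'],s['q'],s['eef_pos'],s['joint_vel'].round(3))
cv2.imwrite("pics/w2.png",im); pickle.dump(c,open("w2.pkl","wb"))
hsv=cv2.cvtColor(im,cv2.COLOR_BGR2HSV)
m=cv2.inRange(hsv,(100,120,50),(128,255,255)); n,l,st,ce=cv2.connectedComponentsWithStats(m)
for i in range(1,n):
    if st[i,4]>150: print(st[i],ce[i],onz(c,ce[i],46))
```

```text
3.0333 [4.98183467e-01 3.10300624e-01 1.09861940e+00 6.42564530e-04
 1.73516158e+00 3.40650072e-01] [540.05762388 358.45479839 199.62715546] [-0.027 -0.016 -0.004 -0.003  0.001  0.001]
[314 119  22  25 341] [323.38709677 129.71554252] [529.22686046 402.76496229  46.        ]
[285 337  40  33 741] [307.07017544 353.61403509] [550.24136206 143.75773901  46.        ]
```

View pics/w2.png

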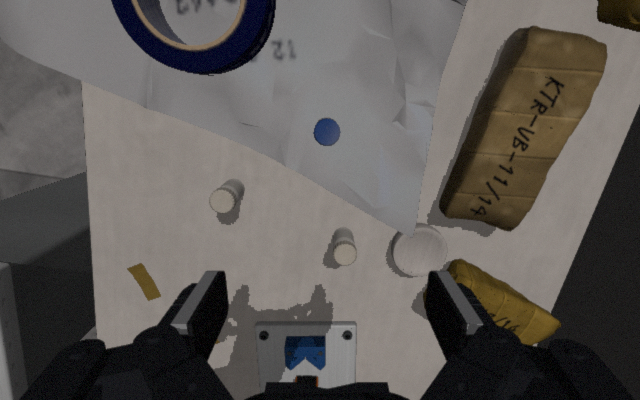

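The blue cap disc is at about (327,131) and is seen nearly from above. The white vials at (225,198) and (344,248) stand clear. I'll refine the disc.

Run:
```python
from h import *
from workcell import readout,vision
import pickle
c=pickle.load(open("w2.pkl","rb")); im=cv2.imread("pics/w2.png");hsv=cv2.cvtColor(im,cv2.COLOR_BGR2HSV)
m=cv2.inRange(hsv,(100,90,30),(128,255,255))[105:160,300:355]
cn=max(cv2.findContours(m,cv2.RETR_EXTERNAL,cv2.CHAIN_APPROX_NONE)[0],key=cv2.contourArea)
print(cv2.boundingRect(cn),cv2.minEnclosingCircle(cn))
(u,v),r=cv2.minEnclosingCircle(cn); u+=300;v+=105
X=onz(c,(u,v),52);print(u,v,r,X,"dia",2*r*(378-52)/347)
wt=vision.calibration("top"); ws=vision.calibration("side"); print(proj(wt,X),proj(ws,X))
# side cap
si=cv2.imread("pics/side0.png"); hs=cv2.cvtColor(si,cv2.COLOR_BGR2HSV); b=cv2.inRange(hs,(100,120,40),(128,255,255))[245:275,240:262]
ys,xs=np.where(b); print("side cap",xs.min()+240,xs.max()+240,ys.min()+245,ys.max()+245, xs.mean()+240,ys.mean()+245)
cs=(xs.mean()+240,ys.mean()+245); print(tri([ray(c,(u,v)),ray(ws,cs)]))
print(goal(readout.sense(),(X[0],X[1],110),np.radians(9.1)))
```

```text
(14, 14, 25, 26) ((25.959999084472656, 26.399999618530273), 13.041633605957031)
325.95999908447266 131.39999961853027 13.041633605957031 [531.77804158 402.28739489  52.        ] dia 24.50474095413252
[189.97338668 182.6825906 ] [250.5706035  254.08000555]
side cap 247 254 253 258 250.64285714285714 255.5952380952381
(array([531.99990119, 401.91982812,  47.46122356]), [np.float64(0.21751922949416064), np.float64(0.2175192294941251)])
(array([ 1.12826014, -0.03877884,  2.25580226]), array([-0.01858753, -0.00212676, -0.02586897]))
```

Call:
arm_command --targets '[{"xyz": [0.6,0,0.4],"dr": [0,0,0],"claw": 100},{"xyz": [1.13,-0.03,1.2],"dr": [0,0,0],"claw": 100},{"xyz": [1.13,-0.03,2.0],"dr": [0,0,0],"claw": 100},{"xyz": [1.13,-0.03,2.8],"dr": [0,0,0],"claw": 80},{"xyz": [1.13,-0.03,3.5],"dr": [0,0,0],"claw": 70},{"xyz": [1.13,-0.03,4.0],"dr": [0,0,0],"claw": 60},{"xyz": [1.13,-0.03,4.25],"dr": [0,0,0],"claw": 60},{"xyz": [1.13,-0.03,4.33],"dr": [0,0,0],"claw": 60},{"xyz": [1.13,-0.03,4.33],"dr": [0,0,0],"claw": 60}]' --grip_force 20

```text
clock: 3.83
eef_pos: [532.7, 401.1, 27.4]
ee_rot: [-2.042, -2.386, 0.002]
wrist_force: [-0.2, -0.5, 0.9]
opening: 0.597
```

Run:
```python
from h import *
from workcell import readout,vision
s=readout.sense(); im=vision.capture("wrist")[:,:,::-1]; cv2.imwrite("pics/w3.png",im)
print(s['eef_pos'],s['wrist_force'],s['opening']); print(goal(s,(531.9,402.1,26),np.radians(9.1)))
```

```text
[532.66529342 401.08206023  27.35328207] [-0.20823115 -0.53983586  0.94352705] 0.5973846368325135
(array([ 0.02809597, -0.01492869,  0.03385308]), array([-0.01803445,  0.00098704, -0.04697923]))
```

View pics/w3.png

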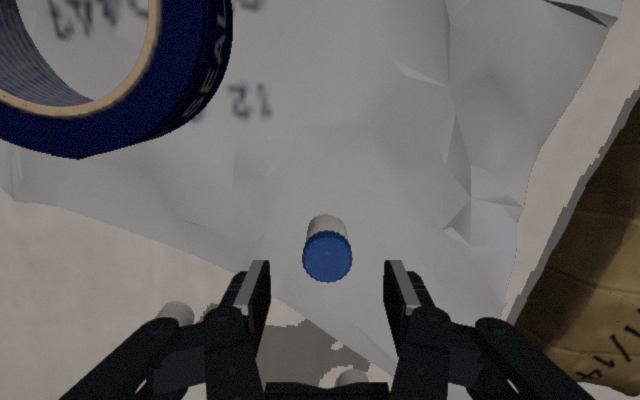

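Run:
```python
from h import *
from workcell import readout,vision
c=vision.calibration("wrist"); p=readout.sense()['eef_pos']
print(proj(c,(531.9,402.1,52)),proj(c,(531.9,402.1,0)), proj(c,p), proj(c,p+[0,0,19]), proj(c,p+[0,0,13]))
y=np.array([np.cos(.159),np.sin(.159),0]);x=np.array([-y[1],y[0],0])
for sx in(-11,11):
  for z in (0,9,30): print(sx,z,proj(c,p+y*26+x*sx+[0,0,z]))
```

```text
[324.56644946 261.35737571] [324.95780647 223.1216991 ] [327.15875383 242.5469352 ] [327.24359193 258.17150917] [327.21498968 252.90385198]
-11 0 [372.71183072 259.98171733]
-11 9 [374.80000023 267.66302875]
-11 30 [380.48936998 288.5913206 ]
11 0 [374.23537336 224.13504349]
11 9 [376.47393965 230.43275016]
11 30 [382.61036276 247.69620714]
```

Run:
```python
from h import *
im=cv2.imread("pics/w3.png"); z=cv2.resize(im[200:400,200:460],None,fx=3,fy=3,interpolation=cv2.INTER_CUBIC)
cv2.imwrite("pics/w3z.png",np.clip(z.astype(float)*1.8,0,255).astype(np.uint8))
```

```text
(no output)
```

View pics/w3z.png

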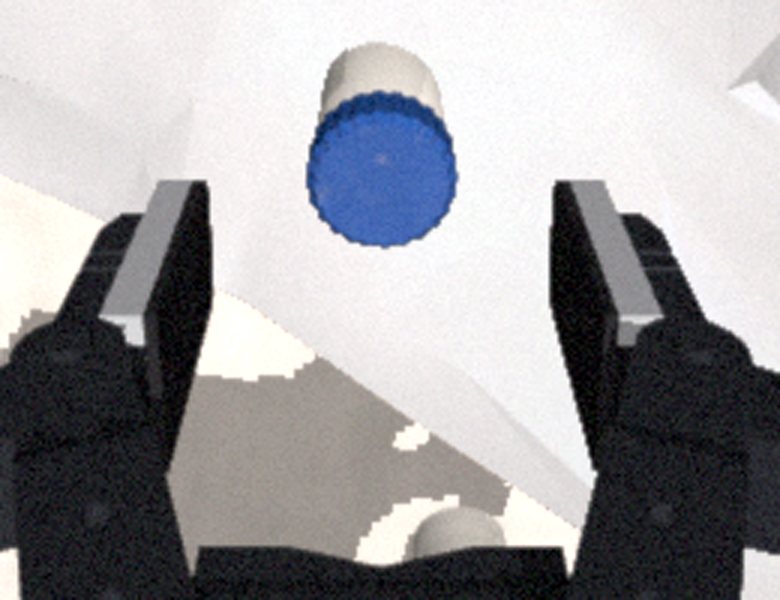

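The pads look higher or further back than I predicted, so I'll check with the side view.

Run:
```python
from h import *
from workcell import readout,vision
im=vision.capture("side")[:,:,::-1]; c=vision.calibration("side"); p=readout.sense()['eef_pos']
for z in (0,19,40,73): print(z,proj(c,p+[0,0,z]))
print("vial",proj(c,(531.9,402.1,0)),proj(c,(531.9,402.1,52)))
cv2.imwrite("pics/s3.png",cv2.resize(im[190:290,190:320],None,fx=6,fy=6,interpolation=cv2.INTER_CUBIC))
```

```text
0 [250.60256588 261.71897019]
19 [250.01884786 255.12926171]
40 [249.36386477 247.73502768]
73 [248.31318475 235.87369252]
vial [252.14816463 271.89933887] [250.57829164 254.03379475]
```

View pics/s3.png

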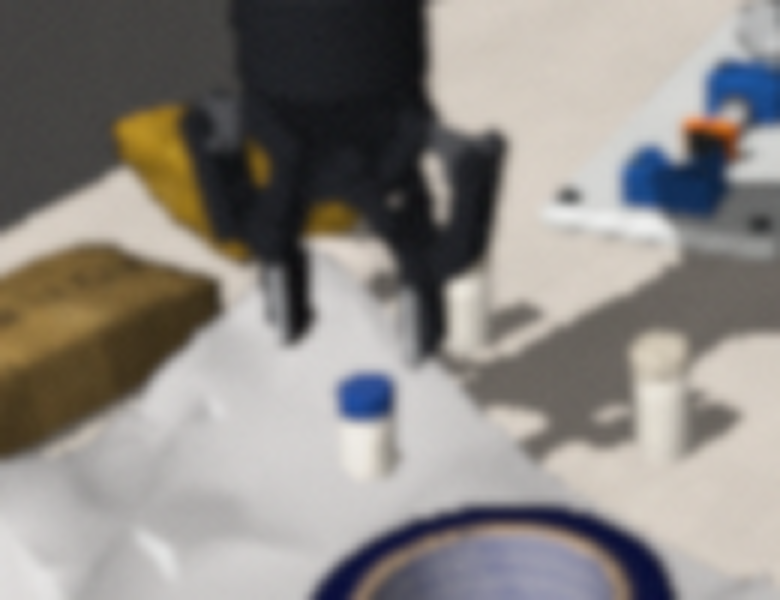

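Run:
```python
from h import *
from workcell import readout,vision
w=vision.calibration("wrist");c=vision.calibration("side"); p=readout.sense()['eef_pos']
for a,b in [((327,278),(249.8,248.5)),((270.5,278),(261,249.5)),((384,278),(238.5,246.5))]:
    x,e=tri([ray(w,a),ray(c,b)]); print(x,e,x-p)
```

```text
[533.45118445 401.57633027  66.93318795] [np.float64(0.15365134177017267), np.float64(0.1536513417703449)] [-0.19281231 -0.92861034 37.32433202]
[506.57210671 394.8380021   66.11401255] [np.float64(2.3296030562518535), np.float64(2.3296030562517234)] [-27.07189005  -7.66693851  36.50515662]
[559.4591264  409.49833358  70.7584356 ] [np.float64(1.8917019094913279), np.float64(1.8917019094915668)] [25.81512964  6.99339297 41.14957968]
```

Call:
arm_command --targets '[{"xyz": [0.03,-0.02,0.3],"dr": [0,0,0],"claw": 50},{"xyz": [0.03,-0.02,0.5],"dr": [0,0,0],"claw": 50},{"xyz": [0.03,-0.02,0.5],"dr": [0,0,0],"claw": 50},{"xyz": [0.03,-0.02,0.5],"dr": [0,0,0],"claw": 50}]'

```text
clock: 4.27
eef_pos: [532.0, 403.3, 8.6]
ee_rot: [-2.042, -2.387, -0.001]
wrist_force: [-0.0, 0.4, -0.4]
opening: 0.502
```

Run:
```python
from h import *
from workcell import readout,vision
s=readout.sense();print(s['eef_pos'],s['wrist_force'],s['opening'],s['clock'])
im=vision.capture("side")[:,:,::-1]
im2=vision.capture("wrist")[:,:,::-1]
print(readout.sense()['eef_pos'])
a=cv2.resize(im[220:290,210:290],None,fx=5,fy=5,interpolation=cv2.INTER_CUBIC)
b=cv2.resize(im2[200:375,230:430],None,fx=2,fy=2,interpolation=cv2.INTER_CUBIC)
cv2.imwrite("pics/sw4.png",np.clip(np.hstack([a,b])*1.4,0,255).astype(np.uint8))
```

```text
[532.00019286 403.27591928   8.56015496] [-0.04304865  0.43918092 -0.3800809 ] 0.501633374142088 4.2667
[532.64673283 403.69133113   9.55204379]
```

View pics/sw4.png

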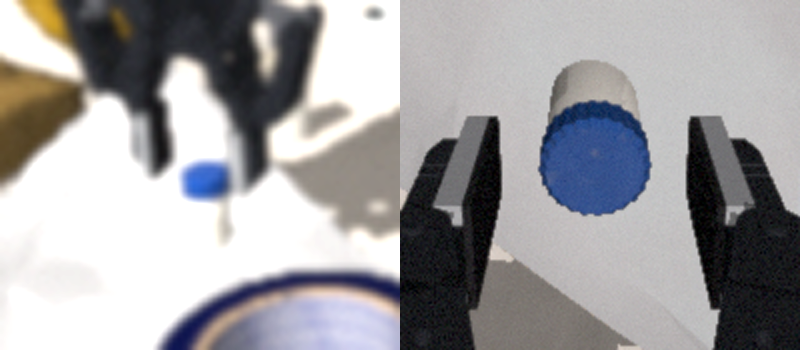

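The fingertips are about 36 mm above the reported TCP. Both views show them level with the bottom of the cap at z≈45, while the readout says 9. I'll go by the pictures and descend about 18 mm more.

Call:
arm_command --targets '[{"xyz": [0,0.02,0.2],"dr": [0,0,0],"claw": 50},{"xyz": [0,0.02,0.42],"dr": [0,0,0],"claw": 50},{"xyz": [0,0.02,0.42],"dr": [0,0,0],"claw": 50},{"xyz": [0,0.02,0.42],"dr": [0,0,0],"claw": 50}]'

```text
clock: 4.7
eef_pos: [532.5, 403.2, -8.9]
ee_rot: [-2.041, -2.387, 0.0]
wrist_force: [-0.2, 0.1, -0.1]
opening: 0.504
```

```bash
cat > look.py <<'E'
import sys
from h import *
from workcell import readout,vision
def sw(tag,sx=(210,290),sy=(220,290),wx=(230,430),wy=(200,375)):
    s=readout.sense();print(s['eef_pos'].round(1),s['wrist_force'].round(1),round(s['opening'],3),s['clock'])
    im=vision.capture("side")[:,:,::-1]; im2=vision.capture("wrist")[:,:,::-1]
    cv2.imwrite(f"pics/{tag}_s.png",im);cv2.imwrite(f"pics/{tag}_w.png",im2)
    a=cv2.resize(im[sy[0]:sy[1],sx[0]:sx[1]],(400,350),interpolation=cv2.INTER_CUBIC)
    b=cv2.resize(im2[wy[0]:wy[1],wx[0]:wx[1]],(400,350),interpolation=cv2.INTER_CUBIC)
    cv2.imwrite(f"pics/{tag}.png",np.clip(np.hstack([a,b])*1.4,0,255).astype(np.uint8))
E
python3 -c "
from look import *
sw('sw5')"
```

```text
[532.5 403.2  -8.9] [-0.2  0.1 -0.1] 0.504 4.7
```

View pics/sw5.png

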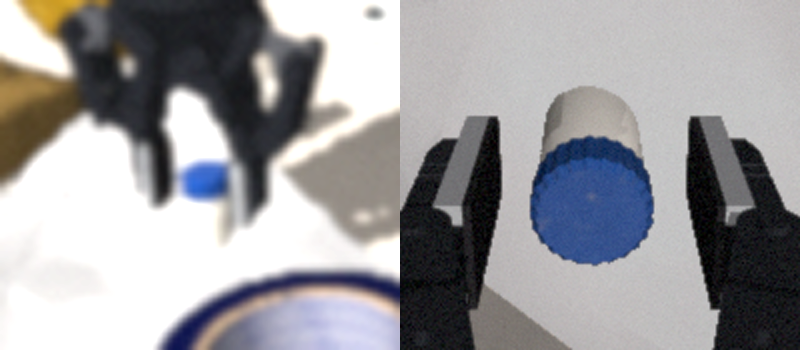

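The tips are now about mid-vial at z≈27, with the cap centred between them at (325,300). I'll close.

Call:
arm_command --targets '[{"xyz": [0,0,0],"dr": [0,0,0],"claw": 35},{"xyz": [0,0,0],"dr": [0,0,0],"claw": 20},{"xyz": [0,0,0],"dr": [0,0,0],"claw": 10},{"xyz": [0,0,0],"dr": [0,0,0],"claw": 10},{"xyz": [0,0,0],"dr": [0,0,0],"claw": 10},{"xyz": [0,0,0],"dr": [0,0,0],"claw": 10}]' --grip_force 20

```text
clock: 5.3
eef_pos: [533.6, 403.9, -7.2]
ee_rot: [2.042, 2.387, 0.004]
wrist_force: [0.5, -0.3, 0.7]
opening: 0.294
```

```bash
python3 -c "
from look import *
sw('sw6')"
```

```text
[533.6 403.9  -7.2] [ 0.5 -0.3  0.7] 0.294 5.3
```

View pics/sw6.png

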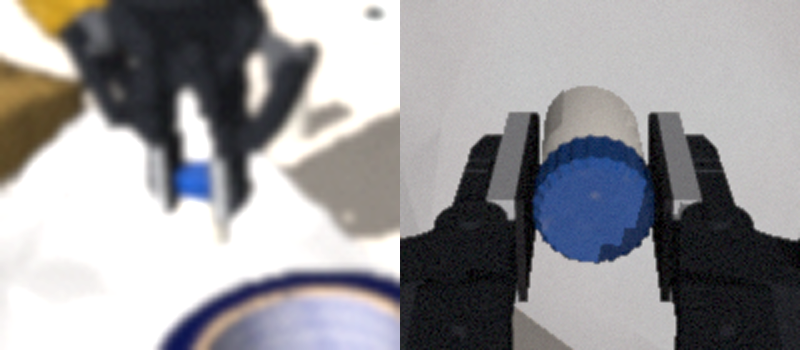

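Gripped with opening 0.294, about 25 mm. Now I'll lift and carry the vial to a hover over the nest.

Call:
arm_command --targets '[{"xyz": [0,0,-0.4],"dr": [0,0,0],"claw": 10},{"xyz": [0,0,-1.2],"dr": [0,0,0],"claw": 10},{"xyz": [0,0,-2.0],"dr": [0,0,0],"claw": 10},{"xyz": [0,0,-2.7],"dr": [0,0,0],"claw": 10},{"xyz": [0,0,-2.9],"dr": [0,0,0],"claw": 10},{"xyz": [0,0,-2.9],"dr": [0,0,0],"claw": 10},{"xyz": [0,0,-2.9],"dr": [0,0,0],"claw": 10}]'

```text
clock: 5.98
eef_pos: [533.1, 403.6, 108.3]
ee_rot: [2.042, 2.387, 0.004]
wrist_force: [0.3, 0.1, -0.8]
opening: 0.291
```

Run:
```python
from look import *
sw('sw7')
s=readout.sense()
th=np.radians(9.1); y=np.array([-np.sin(th),np.cos(th)])
n=np.array([568.6,6.5])+98.4*y; t=n+[0.7,0.8]; print(t)
print(goal(s,(t[0],t[1],60),th))
```

```text
[533.1 403.6 108.3] [ 0.3  0.1 -0.8] 0.291 5.9833
[553.73724618 104.46151858]
(array([-7.45284428, -0.61777429,  1.1463332 ]), array([-0.02738725,  0.00407079, -0.03526567]))
```

View pics/sw7.png

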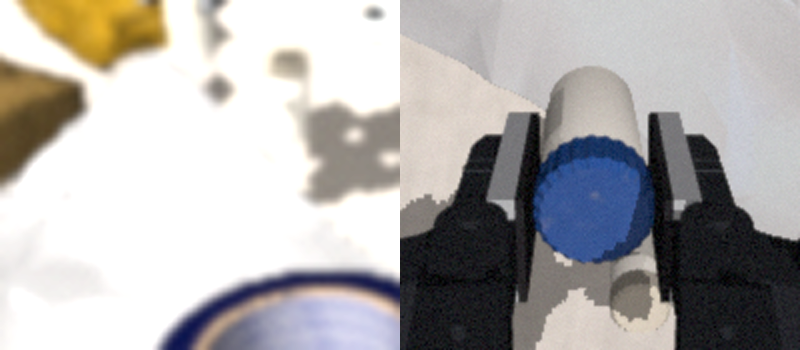

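Call:
arm_command --targets '[{"xyz": [-0.6,-0.05,0],"dr": [0,0,0],"claw": 10},{"xyz": [-1.4,-0.1,0],"dr": [0,0,0],"claw": 10},{"xyz": [-2.2,-0.18,0],"dr": [0,0,0],"claw": 10},{"xyz": [-3.0,-0.25,0],"dr": [0,0,0],"claw": 10},{"xyz": [-3.8,-0.31,0],"dr": [0,0,0],"claw": 10},{"xyz": [-4.6,-0.38,0],"dr": [0,0,0],"claw": 10},{"xyz": [-5.4,-0.45,0],"dr": [0,0,0],"claw": 10},{"xyz": [-6.2,-0.52,0.2],"dr": [0,0,0],"claw": 10},{"xyz": [-6.9,-0.58,0.5],"dr": [0,0,0],"claw": 10},{"xyz": [-7.4,-0.62,0.9],"dr": [0,0,0],"claw": 10},{"xyz": [-7.45,-0.62,1.25],"dr": [0,0,0],"claw": 10},{"xyz": [-7.45,-0.62,1.25],"dr": [0,0,0],"claw": 10}]'

```text
clock: 7.08
eef_pos: [549.4, 102.5, 49.7]
ee_rot: [-2.039, -2.378, 0.016]
wrist_force: [-0.7, 0.5, -0.6]
opening: 0.287
```

Call:
arm_command --targets '[{"xyz": [0,0,0],"dr": [0,0,0],"claw": 10}]'

```text
clock: 7.17
eef_pos: [548.4, 102.5, 48.1]
ee_rot: [-2.038, -2.375, 0.019]
wrist_force: [0.5, -0.0, 1.0]
opening: 0.285
```

Run:
```python
from look import *
import pickle
pickle.dump(vision.calibration("wrist"),open("w8.pkl","wb"))
sw('sw8',sx=(260,360),sy=(160,247),wx=(230,430),wy=(200,375))
s=readout.sense()
th=np.radians(9.1); y=np.array([-np.sin(th),np.cos(th)])
n=np.array([568.6,6.5])+98.4*y; t=n+[0.7,0.8]
print(goal(s,(t[0],t[1],4.5),th))
```

```text
[548.4 102.5  48.1] [ 0.5 -0.   1. ] 0.285 7.1667
(array([0.01702459, 0.16330974, 1.08819418]), array([-0.20137673, -0.00856633, -0.06165416]))
```

View pics/sw8.png

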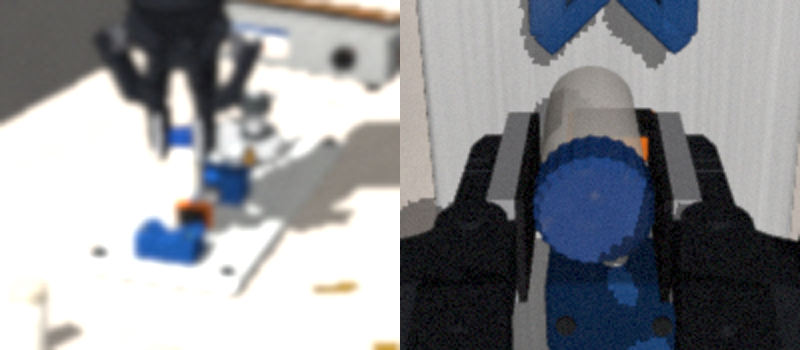

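View pics/sw8_w.png

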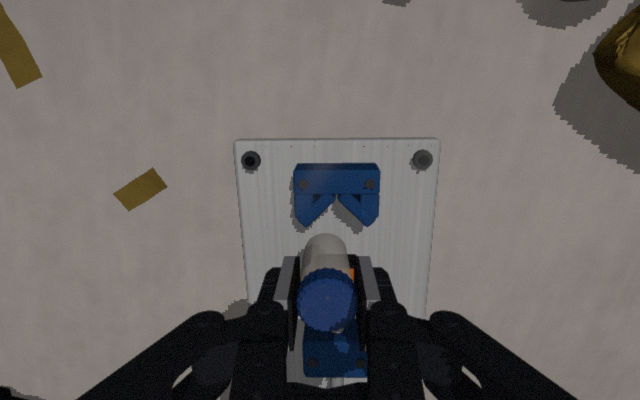

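The vial hangs about 5 mm to the -x side of the V's centreline (column 327 against 336), as the readout agrees, with a 1° tilt. I'll correct both at hover.

Call:
arm_command --targets '[{"xyz": [0.02,0.16,0],"dr": [-0.2,0,-0.06],"claw": 10},{"xyz": [0.02,0.16,0],"dr": [-0.2,0,-0.06],"claw": 10},{"xyz": [0.02,0.16,0],"dr": [-0.2,0,-0.06],"claw": 10},{"xyz": [0.02,0.16,0],"dr": [-0.2,0,-0.06],"claw": 10}]'

```text
clock: 7.6
eef_pos: [554.7, 105.2, 48.7]
ee_rot: [2.037, 2.391, 0.002]
wrist_force: [0.1, -1.1, 0.9]
opening: 0.291
```

Run:
```python
from look import *
c=vision.calibration("wrist")
sw('sw9',sx=(260,360),sy=(160,247))
s=readout.sense()
th=np.radians(9.1); y=np.array([-np.sin(th),np.cos(th)])
n=np.array([568.6,6.5])+98.4*y; t=n+[0.7,0.8]
print(goal(s,(t[0],t[1],4.5),th),s['q'])
im=cv2.imread("pics/sw9_w.png")
cv2.imwrite("pics/sw9z.png",cv2.resize(im[150:350,250:420],None,fx=3,fy=3,interpolation=cv2.INTER_CUBIC))
nest=np.array([568.6,6.5])+100.4*y
for X in [(*nest,12),(*nest,34),(*(nest+18.4*y),34)]: print(proj(c,X))
```

```text
[554.7 105.2  48.7] [ 0.1 -1.1  0.9] 0.291 7.6
(array([-0.00922361, -0.0237842 ,  1.10005492]), array([ 0.00820807, -0.00783674,  0.00376303])) [ 8.60932071e-02  1.91638523e-01  1.54783698e+00  7.44891585e-04
  1.40145262e+00 -7.31854383e-02]
[324.09733735 218.22325912]
[323.89091515 231.13504058]
[323.84212715 202.02091923]
```

View pics/sw9z.png

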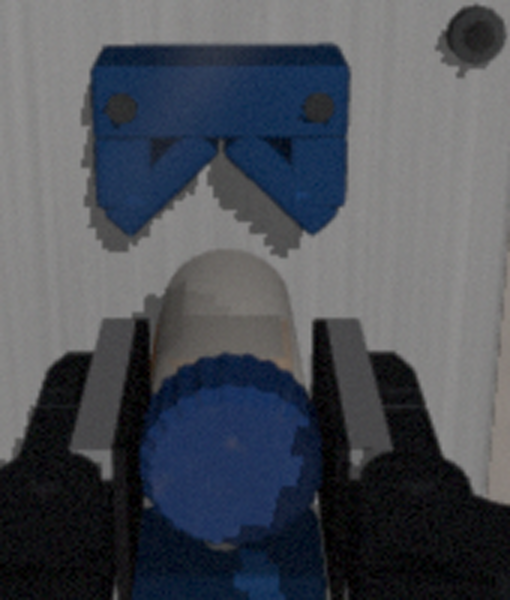

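Call:
arm_command --targets '[{"xyz": [0,-0.04,0.2],"dr": [0,0,0],"claw": 10},{"xyz": [0,-0.04,0.5],"dr": [0,0,0],"claw": 10},{"xyz": [0,-0.04,0.8],"dr": [0,0,0],"claw": 10},{"xyz": [0,-0.04,0.95],"dr": [0,0,0],"claw": 10},{"xyz": [0,-0.04,0.95],"dr": [0,0,0],"claw": 10},{"xyz": [0,-0.04,0.95],"dr": [0,0,0],"claw": 10}]'

```text
clock: 8.2
eef_pos: [552.2, 104.6, 9.2]
ee_rot: [-2.037, -2.39, 0.001]
wrist_force: [0.4, -1.2, 0.7]
opening: 0.294
```

Run:
```python
from look import *
sw('sw10',sx=(270,350),sy=(180,250),wx=(250,410),wy=(170,310))
s=readout.sense()
th=np.radians(9.1); y=np.array([-np.sin(th),np.cos(th)])
n=np.array([568.6,6.5])+98.4*y; t=n+[0.7,0.8]
print(goal(s,(t[0],t[1],4.5),th),s['q'])
```

```text
[552.2 104.6   9.2] [ 0.4 -1.2  0.7] 0.294 8.2
(array([-0.00796584,  0.00731564,  0.15579567]), array([ 0.01465923, -0.00745309,  0.00350586])) [ 8.58859589e-02  2.22438973e-01  1.59158572e+00  7.64827457e-04
  1.32633969e+00 -7.34296014e-02]
```

View pics/sw10.png

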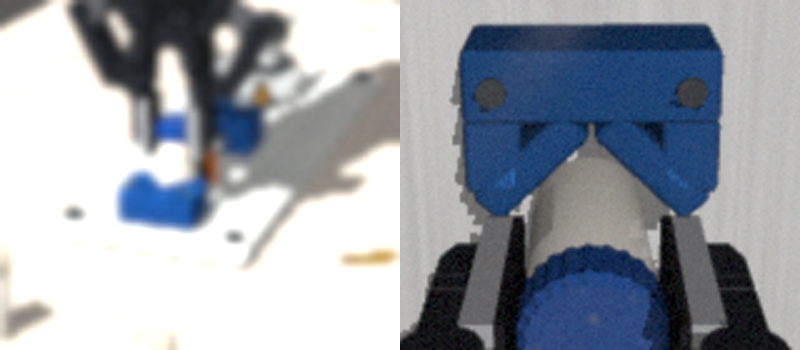

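It's well centred in the V, with both at the same column. I'll lower the last few millimetres and watch the force.

Call:
arm_command --targets '[{"xyz": [0,0,0.06],"dr": [0,0,0],"claw": 10},{"xyz": [0,0,0.11],"dr": [0,0,0],"claw": 10},{"xyz": [0,0,0.13],"dr": [0,0,0],"claw": 10},{"xyz": [0,0,0.13],"dr": [0,0,0],"claw": 10}]'

```text
clock: 8.63
eef_pos: [553.3, 104.7, 5.4]
ee_rot: [2.038, 2.391, 0.002]
wrist_force: [0.3, 0.3, 0.2]
opening: 0.291
```

Run:
```python
from look import *
sw('sw11',sx=(270,350),sy=(180,250),wx=(250,410),wy=(170,310))
```

```text
[553.3 104.7   5.4] [0.3 0.3 0.2] 0.291 8.6333
```

View pics/sw11.png

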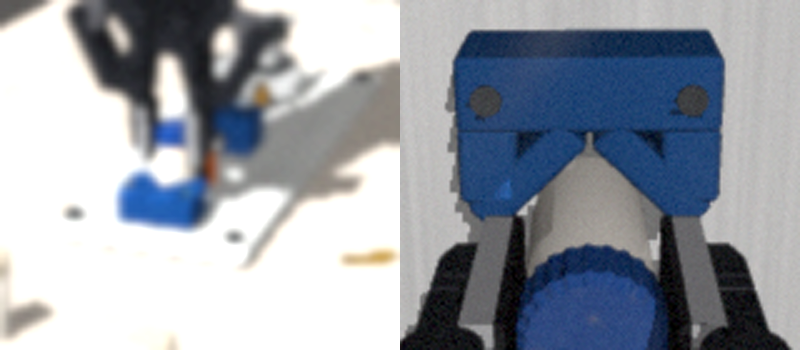

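Call:
arm_command --targets '[{"xyz": [0,0,0.03],"dr": [0,0,0],"claw": 10},{"xyz": [0,0,0.05],"dr": [0,0,0],"claw": 10},{"xyz": [0,0,0.05],"dr": [0,0,0],"claw": 10}]'

```text
clock: 8.98
eef_pos: [553.8, 104.8, 4.7]
ee_rot: [2.037, 2.39, 0.003]
wrist_force: [-2.1, -0.7, 5.1]
opening: 0.29
```

5 N upward: the vial is on the plate. Release.

Call:
arm_command --targets '[{"xyz": [0,0,0],"dr": [0,0,0],"claw": 32},{"xyz": [0,0,0],"dr": [0,0,0],"claw": 38},{"xyz": [0,0,0],"dr": [0,0,0],"claw": 50},{"xyz": [0,0,0],"dr": [0,0,0],"claw": 50},{"xyz": [0,0,-0.3],"dr": [0,0,0],"claw": 55},{"xyz": [0,0,-1.0],"dr": [0,0,0],"claw": 55},{"xyz": [0,0,-1.8],"dr": [0,0,0],"claw": 55},{"xyz": [0,0,-2.6],"dr": [0,0,0],"claw": 55},{"xyz": [0,0,-3.2],"dr": [0,0,0],"claw": 60},{"xyz": [0,0,-3.2],"dr": [0,0,0],"claw": 60},{"xyz": [0,0,-3.2],"dr": [0,0,0],"claw": 60}]'

```text
clock: 9.9
eef_pos: [555.0, 104.8, 136.0]
ee_rot: [2.034, 2.387, 0.01]
wrist_force: [0.8, -0.8, -1.1]
opening: 0.6
```

Run:
```python
from look import *
import pickle
pickle.dump(vision.calibration("wrist"),open("w12.pkl","wb"))
sw('sw12',sx=(270,350),sy=(180,250),wx=(220,430),wy=(100,284))
```

```text
[555.  104.8 136. ] [ 0.8 -0.8 -1.1] 0.6 9.9
```

View pics/sw12.png

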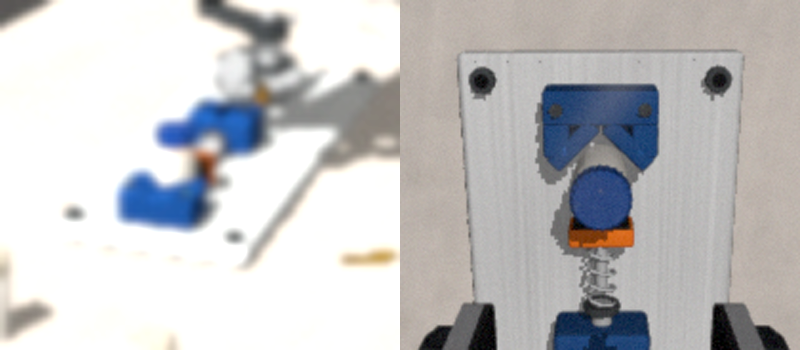

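The vial stands upright in the nest, with the cap at about (325,204) between the V walls and the open orange jaw. Next I'll triangulate the grip.

Run:
```python
from h import *
import pickle
from workcell import vision,readout
c=pickle.load(open("w12.pkl","rb")); th=np.radians(9.1); x=np.array([np.cos(th),np.sin(th)]);y=np.array([-x[1],x[0]]);o=np.array([568.6,6.5])
p=onz(c,(325.5,203.6),64)[:2]-o; print("vial fixture xy",p@x,p@y)
w=pickle.load(open("w1.pkl","rb")); t=vision.calibration("top"); s=vision.calibration("side")
print(tri([ray(w,(382,313.6)),ray(t,(369.7,138.3))]))
print(tri([ray(w,(382,313.6)),ray(t,(369.7,138.3)),ray(s,(312.2,167.5))]))
print(onz(t,(369.7,138.3),118))
sh=o-85*y; print("shaft",sh, "top shaft",onz(t,(180+652/3.6,120+152/3.6),72))
g=np.array([640,-93.3]); print(np.linalg.norm(g-sh), np.arctan2(*(g-sh)[::-1]))
st=readout.sense(); print(goal(st,(640,-93.3,140),th),st['eef_pos'])
```

```text
vial fixture xy 1.5737399322434518 98.50493052117083
(array([641.91081765, -98.20687971, 110.86113448]), [np.float64(0.11108754148061738), np.float64(0.11108754148081149)])
(array([640.53475556, -97.20640386, 114.76493453]), [np.float64(1.4953436464710737), np.float64(0.6250406173855315), np.float64(1.311203316042701)])
[640.25085456 -97.26280222 118.        ]
shaft [582.04343572 -77.43017357] top shaft [583.20312101 -78.49742471  72.        ]
60.09005520324563 -0.2672714117198407
(array([-5.22985091,  1.3665421 , -0.20050027]), array([ 0.00997225, -0.00671784,  0.00390621])) [552.87923157 104.59192544 132.05502664]
```

Call:
arm_command --targets '[{"xyz": [-0.7,0.2,-0.1],"dr": [0,0,0],"claw": 60},{"xyz": [-1.5,0.4,-0.15],"dr": [0,0,0],"claw": 60},{"xyz": [-2.3,0.6,-0.2],"dr": [0,0,0],"claw": 60},{"xyz": [-3.1,0.8,-0.2],"dr": [0,0,0],"claw": 60},{"xyz": [-3.9,1.0,-0.2],"dr": [0,0,0],"claw": 60},{"xyz": [-4.6,1.2,-0.2],"dr": [0,0,0],"claw": 60},{"xyz": [-5.1,1.33,-0.2],"dr": [0,0,0],"claw": 60},{"xyz": [-5.25,1.37,-0.2],"dr": [0,0,0],"claw": 60},{"xyz": [-5.25,1.37,-0.2],"dr": [0,0,0],"claw": 60},{"xyz": [-5.25,1.37,-0.2],"dr": [0,0,0],"claw": 60}]'

```text
clock: 10.83
eef_pos: [639.3, -93.2, 138.4]
ee_rot: [-2.036, -2.389, -0.0]
wrist_force: [0.9, 0.7, 0.2]
opening: 0.602
```

Run:
```python
from look import *
import pickle
c=vision.calibration("wrist")
sw('sw13',sx=(280,360),sy=(130,200),wx=(220,430),wy=(180,364))
s=readout.sense(); th=np.radians(9.1); print(goal(s,(640,-95,44),th),s['q'])
print(proj(c,(640,-95,118)),proj(c,(582.6,-78,72)))
```

```text
[639.3 -93.2 138.4] [0.9 0.7 0.2] 0.602 10.8333
(array([-6.96522536e-02, -5.03500882e-05,  2.38692536e+00]), array([-0.00309171, -0.01954568,  0.022146  ])) [-2.32003238e-01  3.17552772e-01  1.20795644e+00  1.47498369e-03
  1.61698406e+00 -3.92693365e-01]
[327.79345824 231.65061136] [252.98732013 173.71680842]
```

View pics/sw13.png

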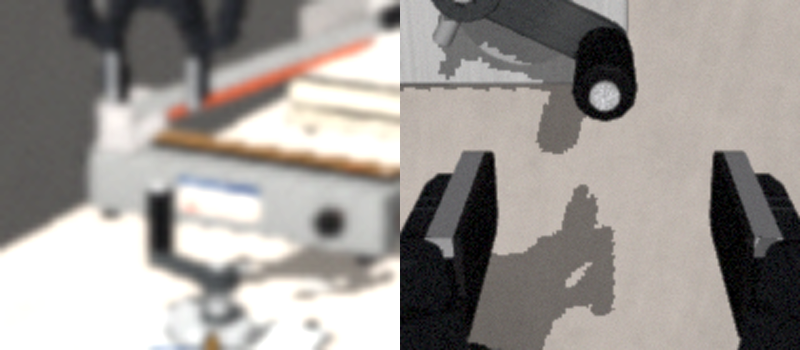

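View pics/sw13_w.png

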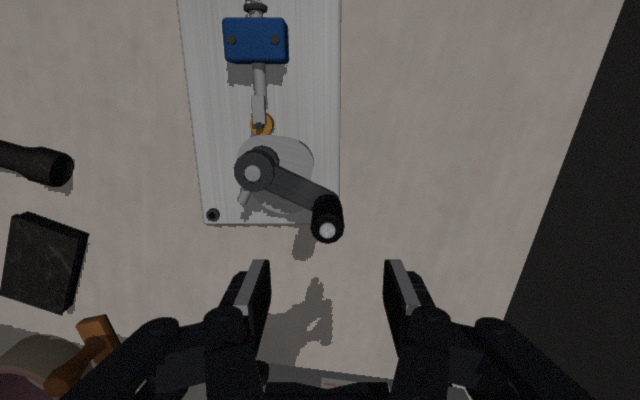

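The grip screw is at (327,230), as predicted, and straight below the tool. Descending.

Call:
arm_command --targets '[{"xyz": [-0.03,0,0.7],"dr": [0,0,0],"claw": 60},{"xyz": [-0.03,0,1.4],"dr": [0,0,0],"claw": 60},{"xyz": [-0.03,0,2.0],"dr": [0,0,0],"claw": 60},{"xyz": [-0.03,0,2.25],"dr": [0,0,0],"claw": 60},{"xyz": [-0.03,0,2.3],"dr": [0,0,0],"claw": 55},{"xyz": [-0.03,0,2.3],"dr": [0,0,0],"claw": 50},{"xyz": [-0.03,0,2.3],"dr": [0,0,0],"claw": 50}]'

```text
clock: 11.52
eef_pos: [640.9, -93.1, 49.6]
ee_rot: [2.034, 2.392, 0.004]
wrist_force: [0.5, -0.0, 0.1]
opening: 0.501
```

Run:
```python
from look import *
sw('sw14',sx=(280,360),sy=(130,200),wx=(220,430),wy=(180,364))
s=readout.sense(); th=np.radians(9.1); print(goal(s,(640,-95,44),th))
```

```text
[640.9 -93.1  49.6] [ 0.5 -0.   0.1] 0.501 11.5167
(array([-0.0306173 , -0.0386341 ,  0.15338821]), array([ 0.04431578, -0.00048204,  0.02570331]))
```

View pics/sw14.png

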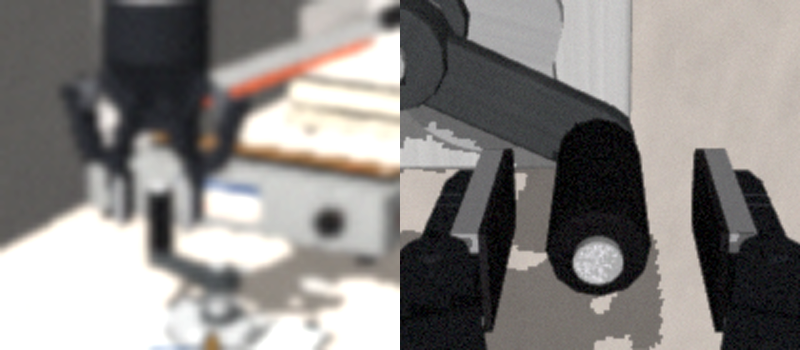

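Call:
arm_command --targets '[{"xyz": [0.03,-0.02,0.1],"dr": [0,0,0],"claw": 45},{"xyz": [0.03,-0.02,0.1],"dr": [0,0,0],"claw": 30},{"xyz": [0.03,-0.02,0.1],"dr": [0,0,0],"claw": 15},{"xyz": [0.03,-0.02,0.1],"dr": [0,0,0],"claw": 10},{"xyz": [0.03,-0.02,0.1],"dr": [0,0,0],"claw": 10},{"xyz": [0.03,-0.02,0.1],"dr": [0,0,0],"claw": 10}]' --grip_force 40

```text
clock: 12.12
eef_pos: [640.3, -92.5, 47.2]
ee_rot: [2.034, 2.391, 0.005]
wrist_force: [-2.0, 0.3, 5.7]
opening: 0.249
```

Run:
```python
from look import *
sw('sw15',sx=(280,360),sy=(130,200),wx=(220,430),wy=(180,364))
```

```text
[640.3 -92.5  47.2] [-2.   0.3  5.7] 0.249 12.1167
```

View pics/sw15.png

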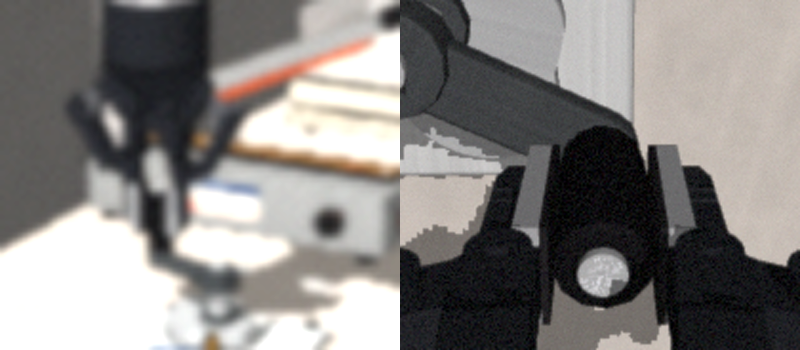

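The grip is held (opening 0.249). I'll turn along the circle in short arcs and log the tangential and radial force.

```bash
cat > arc.py <<'E'
import sys
from h import *
from workcell import readout
S=np.array([582.4,-78.2]); r=59.8; Z=47.5; th=np.radians(9.1)
def arc(d,n,hold=1):
    s=readout.sense(); p=s['eef_pos'][:2]-S; a=np.arctan2(p[1],p[0]); f=s['wrist_force']
    t=np.array([-np.sin(a),np.cos(a)]);rd=np.array([np.cos(a),np.sin(a)])
    if a<-1: a+=2*np.pi
    print(f"clk {s['clock']:.2f} ang {a:.3f} rad {np.hypot(*p):.1f} z {s['eef_pos'][2]:.1f} Ft {-(f[:2]@t):.1f} Fr {f[:2]@rd:.1f} Fz {f[2]:.1f} op {s['opening']:.3f}")
    open('log.txt','a').write(f"{a:.3f} {-(f[:2]@t):.2f}\n")
    for k in range(1,n+1):
        b=a+d*k/n
        g,dr=goal(s,(*(S+r*np.array([np.cos(b),np.sin(b)])),Z),th); print(round(b,3),g.round(2),dr.round(2))
if __name__=="__main__": arc(float(sys.argv[1]),int(sys.argv[2]))
E
python3 arc.py 0.4 6
```

```text
clk 12.22 ang -0.242 rad 59.7 z 47.2 Ft -0.5 Fr -3.9 Fz 6.0 op 0.244
-0.175 [ 0.09  0.04 -0.01] [0.05 0.   0.03]
-0.108 [ 0.19  0.07 -0.01] [0.05 0.   0.03]
-0.042 [ 0.28  0.09 -0.01] [0.05 0.   0.03]
0.025 [ 0.38  0.11 -0.01] [0.05 0.   0.03]
0.092 [ 0.48  0.12 -0.01] [0.05 0.   0.03]
0.158 [ 0.58  0.12 -0.01] [0.05 0.   0.03]
```

Call:
arm_command --targets '[{"xyz": [0.09,0.04,-0.01],"dr": [0,0,0],"claw": 10},{"xyz": [0.19,0.07,-0.01],"dr": [0,0,0],"claw": 10},{"xyz": [0.28,0.09,-0.01],"dr": [0,0,0],"claw": 10},{"xyz": [0.38,0.11,-0.01],"dr": [0,0,0],"claw": 10},{"xyz": [0.48,0.12,-0.01],"dr": [0,0,0],"claw": 10},{"xyz": [0.58,0.12,-0.01],"dr": [0,0,0],"claw": 10},{"xyz": [0.58,0.12,-0.01],"dr": [0,0,0],"claw": 10}]'

```text
clock: 12.8
eef_pos: [642.2, -68.3, 47.5]
ee_rot: [2.032, 2.39, 0.007]
wrist_force: [3.2, -0.7, -1.0]
opening: 0.24
```

```bash
python3 arc.py 0.4 6
```

```text
clk 12.80 ang 0.164 rad 60.6 z 47.5 Ft 1.2 Fr 3.1 Fz -1.0 op 0.240
0.231 [ 0.1  -0.02  0.  ] [0.07 0.01 0.03]
0.297 [ 0.2  -0.03  0.  ] [0.07 0.01 0.03]
0.364 [ 0.3  -0.05 -0.  ] [0.07 0.01 0.03]
0.431 [ 0.39 -0.07 -0.  ] [0.07 0.01 0.03]
0.497 [ 0.49 -0.1  -0.  ] [0.07 0.01 0.03]
0.564 [ 0.58 -0.14 -0.  ] [0.07 0.01 0.03]
```

Call:
arm_command --targets '[{"xyz": [0.1,-0.02,0],"dr": [0.07,0,0],"claw": 10},{"xyz": [0.2,-0.03,0],"dr": [0.07,0,0],"claw": 10},{"xyz": [0.3,-0.05,0],"dr": [0.07,0,0],"claw": 10},{"xyz": [0.39,-0.07,0],"dr": [0.07,0,0],"claw": 10},{"xyz": [0.49,-0.1,0],"dr": [0.07,0,0],"claw": 10},{"xyz": [0.58,-0.14,0],"dr": [0.07,0,0],"claw": 10},{"xyz": [0.58,-0.14,0],"dr": [0.07,0,0],"claw": 10}]'

```text
clock: 13.38
eef_pos: [635.7, -47.3, 47.6]
ee_rot: [2.03, 2.388, 0.003]
wrist_force: [7.4, -5.0, -5.0]
opening: 0.248
```

```bash
python3 arc.py 0.4 6
```

```text
clk 13.38 ang 0.526 rad 61.6 z 47.6 Ft 8.0 Fr 3.9 Fz -5.0 op 0.248
0.593 [ 0.08 -0.08  0.  ] [0.07 0.05 0.03]
0.659 [ 0.17 -0.12  0.  ] [0.07 0.05 0.03]
0.726 [ 0.25 -0.18  0.  ] [0.07 0.05 0.03]
0.793 [ 0.33 -0.23  0.  ] [0.07 0.05 0.03]
0.859 [ 0.41 -0.29 -0.  ] [0.07 0.05 0.03]
0.926 [ 0.49 -0.36 -0.  ] [0.07 0.05 0.03]
```

Run:
```python
from look import *
import pickle
pickle.dump(vision.calibration("wrist"),open("w16.pkl","wb"))
im=vision.capture("wrist")[:,:,::-1]; cv2.imwrite("pics/w16.png",im)
```

```text
(no output)
```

View pics/w16.png

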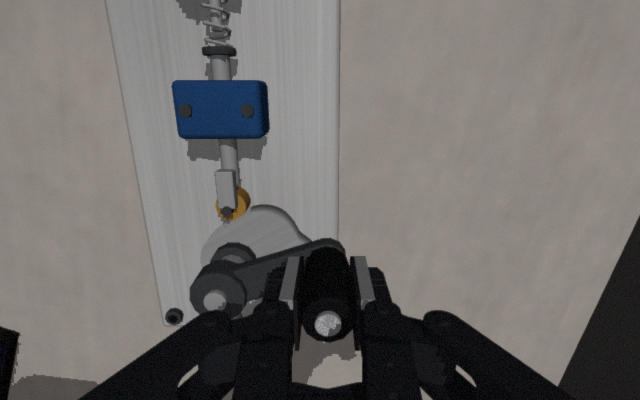

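```bash
cat > rol.py <<'E'
from h import *
import pickle
th=np.radians(9.1); x=np.array([np.cos(th),np.sin(th)]);y=np.array([-x[1],x[0]]);o=np.array([568.6,6.5])
def fx(f,uv,z):
    c=pickle.load(open(f,"rb")); p=onz(c,uv,z)[:2]-o; return (p@x).round(1),(p@y).round(1)
E
python3 - <<'E'
from rol import *
for n,f,a in[("w1","w1.pkl",(328,233.4)),("w16","w16.pkl",(228,212))]:
    print(n,[fx(f,a,z) for z in(20,30,36)])
print(fx("w1.pkl",(327,166),40),fx("w16.pkl",(220,81),40),fx("w1.pkl",(327,194),40),fx("w16.pkl",(222,137),40))
im=cv2.imread("pics/w16.png"); cv2.imwrite("pics/w16z.png",cv2.resize(im[150:350,150:370],None,fx=3,fy=3,interpolation=cv2.INTER_CUBIC))
E
```

```text
w1 [(np.float64(0.7), np.float64(-63.1)), (np.float64(0.7), np.float64(-58.8)), (np.float64(0.7), np.float64(-56.2))]
w16 [(np.float64(-4.4), np.float64(-55.5)), (np.float64(-1.5), np.float64(-51.9)), (np.float64(0.3), np.float64(-49.7))]
(np.float64(0.5), np.float64(26.0)) (np.float64(3.6), np.float64(21.8)) (np.float64(0.1), np.float64(-6.2)) (np.float64(2.0), np.float64(-6.1))
```

View pics/w16z.png

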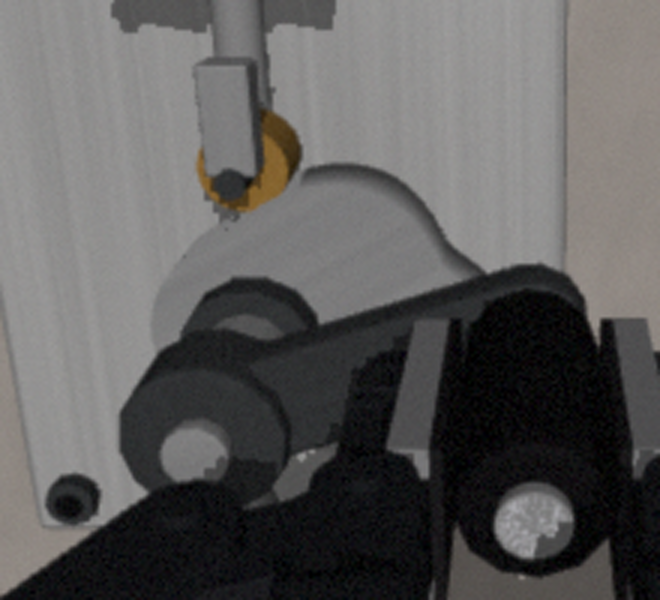

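Run:
```python
from rol import *
pts=[(302,185),(310,168),(340,164),(370,172),(400,192),(420,215),(437,243),(450,255),(470,268),(488,277)]
for z in (24,30,36):
    print("z",z)
    for p in pts:
        u=(150+p[0]/3,150+p[1]/3); a,b=fx("w16.pkl",u,z); b+=85
        print(p,a,b,"r",np.hypot(a,b).round(1),"ang from +y, cw",np.arctan2(a,b).round(3))
```

```text
z 24
(302, 185) 10.7 31.200000000000003 r 33.0 ang from +y, cw 0.33
(310, 168) 12.6 34.9 r 37.1 ang from +y, cw 0.346
(340, 164) 18.7 35.8 r 40.4 ang from +y, cw 0.481
(370, 172) 24.8 34.0 r 42.1 ang from +y, cw 0.63
(400, 192) 30.7 29.700000000000003 r 42.7 ang from +y, cw 0.802
(420, 215) 34.7 24.6 r 42.5 ang from +y, cw 0.954
(437, 243) 38.1 18.299999999999997 r 42.3 ang from +y, cw 1.123
(450, 255) 40.7 15.599999999999994 r 43.6 ang from +y, cw 1.205
(470, 268) 44.9 12.599999999999994 r 46.6 ang from +y, cw 1.297
(488, 277) 48.7 10.5 r 49.8 ang from +y, cw 1.358
z 30
(302, 185) 12.0 33.4 r 35.5 ang from +y, cw 0.345
(310, 168) 13.9 37.0 r 39.5 ang from +y, cw 0.359
(340, 164) 19.8 37.8 r 42.7 ang from +y, cw 0.483
(370, 172) 25.7 36.1 r 44.3 ang from +y, cw 0.619
(400, 192) 31.5 31.9 r 44.8 ang from +y, cw 0.779
(420, 215) 35.3 27.0 r 44.4 ang from +y, cw 0.918
(437, 243) 38.6 20.900000000000006 r 43.9 ang from +y, cw 1.075
(450, 255) 41.2 18.200000000000003 r 45.0 ang from +y, cw 1.155
(470, 268) 45.2 15.299999999999997 r 47.7 ang from +y, cw 1.244
(488, 277) 48.9 13.299999999999997 r 50.7 ang from +y, cw 1.305
z 36
(302, 185) 13.4 35.5 r 37.9 ang from +y, cw 0.361
(310, 168) 15.2 39.0 r 41.9 ang from +y, cw 0.372
(340, 164) 21.0 39.8 r 45.0 ang from +y, cw 0.486
(370, 172) 26.6 38.2 r 46.5 ang from +y, cw 0.608
(400, 192) 32.3 34.1 r 47.0 ang from +y, cw 0.758
(420, 215) 36.0 29.299999999999997 r 46.4 ang from +y, cw 0.888
(437, 243) 39.1 23.4 r 45.6 ang from +y, cw 1.032
(450, 255) 41.6 20.799999999999997 r 46.5 ang from +y, cw 1.107
(470, 268) 45.6 18.0 r 49.0 ang from +y, cw 1.195
(488, 277) 49.1 16.099999999999994 r 51.7 ang from +y, cw 1.254
```

The close view shows the roller at (232,204) already part-way up the rise. The flat dwell arc is about 0.75–1.08 rad further round the cam, so the target is near TCP angle 1.45. Continuing.

```bash
python3 arc.py 0.35 6
```

```text
clk 13.43 ang 0.526 rad 61.6 z 47.6 Ft 7.3 Fr 4.5 Fz -4.7 op 0.248
0.585 [ 0.06 -0.07  0.  ] [0.07 0.04 0.03]
0.643 [ 0.14 -0.11  0.  ] [0.07 0.04 0.03]
0.701 [ 0.22 -0.16  0.  ] [0.07 0.04 0.03]
0.76 [ 0.29 -0.2  -0.  ] [0.07 0.04 0.03]
0.818 [ 0.36 -0.25 -0.  ] [0.07 0.04 0.03]
0.876 [ 0.43 -0.31 -0.  ] [0.07 0.04 0.03]
```

Call:
arm_command --targets '[{"xyz": [0.1,-0.07,0],"dr": [0.05,0,0],"claw": 10},{"xyz": [0.17,-0.11,0],"dr": [0.05,0,0],"claw": 10},{"xyz": [0.25,-0.16,0],"dr": [0.05,0,0],"claw": 10},{"xyz": [0.32,-0.21,0],"dr": [0.05,0,0],"claw": 10},{"xyz": [0.4,-0.27,0],"dr": [0.05,0,0],"claw": 10},{"xyz": [0.46,-0.33,0],"dr": [0.05,0,0],"claw": 10},{"xyz": [0.46,-0.33,0],"dr": [0.05,0,0],"claw": 10}]'

```text
clock: 14.02
eef_pos: [623.0, -31.0, 47.7]
ee_rot: [2.028, 2.386, 0.006]
wrist_force: [10.1, -2.5, -5.8]
opening: 0.245
```

```bash
python3 arc.py 0.3 6
```

```text
clk 14.02 ang 0.860 rad 62.3 z 47.7 Ft 9.2 Fr 4.7 Fz -5.8 op 0.245
0.91 [ 0.02 -0.1   0.  ] [0.11 0.06 0.03]
0.96 [ 0.07 -0.15  0.  ] [0.11 0.06 0.03]
1.01 [ 0.12 -0.2   0.  ] [0.11 0.06 0.03]
1.06 [ 0.17 -0.26  0.  ] [0.11 0.06 0.03]
1.11 [ 0.21 -0.32 -0.  ] [0.11 0.06 0.03]
1.16 [ 0.26 -0.38 -0.  ] [0.11 0.06 0.03]
```

```bash
sed -i 's/S=np.array.*; r=59.8/S=np.array([583.3,-77.0]); r=60.3/' arc.py; python3 arc.py 0.3 6
```

```text
clk 14.02 ang 0.859 rad 60.8 z 47.7 Ft 9.2 Fr 4.7 Fz -5.8 op 0.245
0.909 [ 0.05 -0.06  0.  ] [0.11 0.06 0.03]
0.959 [ 0.1  -0.11  0.  ] [0.11 0.06 0.03]
1.009 [ 0.15 -0.17  0.  ] [0.11 0.06 0.03]
1.059 [ 0.2  -0.22  0.  ] [0.11 0.06 0.03]
1.109 [ 0.25 -0.28  0.  ] [0.11 0.06 0.03]
1.159 [ 0.29 -0.35 -0.  ] [0.11 0.06 0.03]
```

Call:
arm_command --targets '[{"xyz": [0.06,-0.07,0],"dr": [0.08,0.05,0],"claw": 10},{"xyz": [0.11,-0.12,0],"dr": [0.08,0.05,0],"claw": 10},{"xyz": [0.16,-0.18,0],"dr": [0.08,0.05,0],"claw": 10},{"xyz": [0.21,-0.23,0],"dr": [0.08,0.05,0],"claw": 10},{"xyz": [0.26,-0.29,0],"dr": [0.08,0.05,0],"claw": 10},{"xyz": [0.3,-0.36,0],"dr": [0.08,0.05,0],"claw": 10},{"xyz": [0.3,-0.36,0],"dr": [0.08,0.05,0],"claw": 10}]'

```text
clock: 14.6
eef_pos: [609.5, -21.5, 47.6]
ee_rot: [2.03, 2.388, 0.009]
wrist_force: [8.8, -3.2, -4.7]
opening: 0.247
```

```bash
python3 arc.py 0.15 5
python3 - <<'E'
from look import *
import pickle
pickle.dump(vision.calibration("wrist"),open("w17.pkl","wb"))
im=vision.capture("wrist")[:,:,::-1]; cv2.imwrite("pics/w17.png",im)
E
```

```text
clk 14.60 ang 1.130 rad 61.3 z 47.6 Ft 9.4 Fr 0.9 Fz -4.7 op 0.247
1.16 [ 0.   -0.05  0.  ] [0.1  0.02 0.03]
1.19 [ 0.03 -0.09  0.  ] [0.1  0.02 0.03]
1.22 [ 0.05 -0.13  0.  ] [0.1  0.02 0.03]
1.25 [ 0.07 -0.17  0.  ] [0.1  0.02 0.03]
1.28 [ 0.09 -0.21  0.  ] [0.1  0.02 0.03]
```

View pics/w17.png

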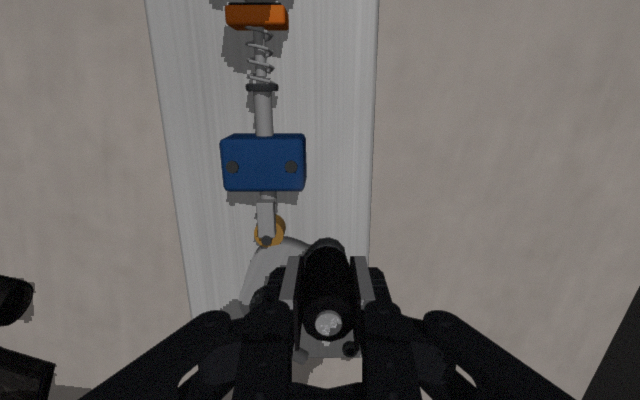

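The roller is at (268,235), high on the rise, and the force is still 9.4 N. Smaller steps from here.

Call:
arm_command --targets '[{"xyz": [0.01,-0.06,0],"dr": [0.08,0,0],"claw": 10},{"xyz": [0.04,-0.11,0],"dr": [0.08,0,0],"claw": 10},{"xyz": [0.06,-0.15,0],"dr": [0.08,0,0],"claw": 10},{"xyz": [0.09,-0.2,0],"dr": [0.08,0,0],"claw": 10},{"xyz": [0.09,-0.2,0],"dr": [0.08,0,0],"claw": 10}]'

```text
clock: 15.07
eef_pos: [602.9, -18.8, 47.6]
ee_rot: [2.031, 2.389, 0.006]
wrist_force: [6.6, -0.8, -3.7]
opening: 0.245
```

```bash
python3 arc.py 0.12 4
python3 - <<'E'
from rol import *
# guide far/near edges & roller pin
for f,pin,ge in(("w1.pkl",(328,233.4),None),("w16.pkl",(228,212),None),("w17.pkl",(266,240),None)):
    print(f,fx(f,pin,34))
E
```

```text
clk 15.07 ang 1.245 rad 61.4 z 47.6 Ft 6.6 Fr 1.3 Fz -3.7 op 0.245
1.275 [-0.   -0.05  0.  ] [0.07 0.02 0.03]
1.305 [ 0.01 -0.09  0.  ] [0.07 0.02 0.03]
1.335 [ 0.03 -0.14  0.  ] [0.07 0.02 0.03]
1.365 [ 0.05 -0.18  0.  ] [0.07 0.02 0.03]
w1.pkl (np.float64(0.7), np.float64(-57.1))
w16.pkl (np.float64(-0.3), np.float64(-50.4))
w17.pkl (np.float64(-0.7), np.float64(-38.7))
```

Force is falling (6.6 N), so this is the end of the rise.

Call:
arm_command --targets '[{"xyz": [0.01,-0.06,0],"dr": [0.05,0,0],"claw": 10},{"xyz": [0.02,-0.1,0],"dr": [0.05,0,0],"claw": 10},{"xyz": [0.03,-0.14,0],"dr": [0.05,0,0],"claw": 10},{"xyz": [0.04,-0.17,0],"dr": [0.05,0,0],"claw": 10},{"xyz": [0.04,-0.17,0],"dr": [0.05,0,0],"claw": 10}]'

```text
clock: 15.48
eef_pos: [597.0, -17.0, 47.6]
ee_rot: [2.032, 2.392, 0.005]
wrist_force: [5.0, 1.0, -1.6]
opening: 0.249
```

```bash
python3 arc.py 0.12 4
```

```text
clk 15.48 ang 1.346 rad 61.5 z 47.6 Ft 4.6 Fr 2.1 Fz -1.6 op 0.249
1.376 [-0.01 -0.05  0.  ] [0.05 0.   0.04]
1.406 [ 0.  -0.1  0. ] [0.05 0.   0.04]
1.436 [ 0.02 -0.14  0.  ] [0.05 0.   0.04]
1.466 [ 0.03 -0.18  0.  ] [0.05 0.   0.04]
```

Call:
arm_command --targets '[{"xyz": [0.01,-0.05,0],"dr": [0.05,0,0],"claw": 10},{"xyz": [0.01,-0.09,0],"dr": [0.05,0,0],"claw": 10},{"xyz": [0.02,-0.13,0],"dr": [0.05,0,0],"claw": 10},{"xyz": [0.02,-0.13,0],"dr": [0.05,0,0],"claw": 10}]'

```text
clock: 15.82
eef_pos: [591.3, -16.0, 47.6]
ee_rot: [-2.033, -2.394, -0.002]
wrist_force: [3.1, 3.6, -0.5]
opening: 0.242
```

```bash
python3 arc.py 0.12 4
```

```text
clk 15.82 ang 1.441 rad 61.6 z 47.6 Ft 2.6 Fr 4.0 Fz -0.5 op 0.242
1.471 [-0.02 -0.05  0.  ] [ 0.   -0.02  0.04]
1.501 [-0.01 -0.1   0.  ] [ 0.   -0.02  0.04]
1.531 [ 0.   -0.14  0.  ] [ 0.   -0.02  0.04]
1.561 [ 0.01 -0.19  0.  ] [ 0.   -0.02  0.04]
```

Call:
arm_command --targets '[{"xyz": [0.0,-0.05,0],"dr": [0,0,0],"claw": 10},{"xyz": [0.01,-0.09,0],"dr": [0,0,0],"claw": 10},{"xyz": [0.01,-0.09,0],"dr": [0,0,0],"claw": 10}]'

```text
clock: 16.07
eef_pos: [587.0, -15.5, 47.6]
ee_rot: [-2.032, -2.393, -0.002]
wrist_force: [1.3, 3.7, -0.9]
opening: 0.241
```

```bash
python3 arc.py 0.12 4;python3 - <<'E'
from look import *
import pickle
pickle.dump(vision.calibration("wrist"),open("w18.pkl","wb"))
im=vision.capture("wrist")[:,:,::-1]; cv2.imwrite("pics/w18.png",im)
im=vision.capture("side")[:,:,::-1]; cv2.imwrite("pics/s18.png",cv2.resize(im[160:250,270:350],None,fx=6,fy=6,interpolation=cv2.INTER_CUBIC))
s=readout.sense(); print(s['wrist_force'])
E
```

```text
clk 16.07 ang 1.511 rad 61.6 z 47.6 Ft 1.1 Fr 3.8 Fz -0.9 op 0.241
1.541 [-0.02 -0.05  0.  ] [-0.01 -0.03  0.05]
1.571 [-0.02 -0.1   0.  ] [-0.01 -0.03  0.05]
1.601 [-0.01 -0.14  0.  ] [-0.01 -0.03  0.05]
1.631 [-0.   -0.19  0.  ] [-0.01 -0.03  0.05]
[ 1.38952373  4.17249669 -0.04130302]
```

View pics/w18.png

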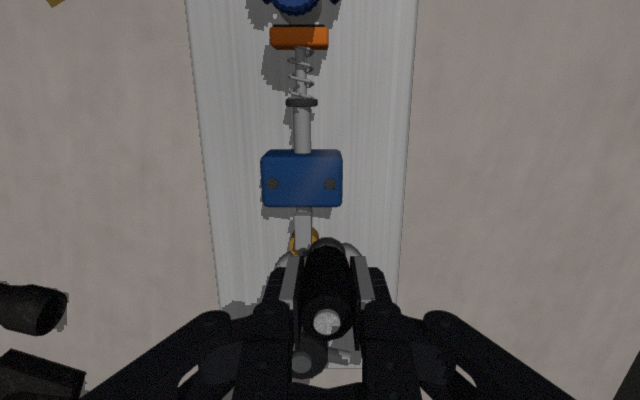

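View pics/s18.png

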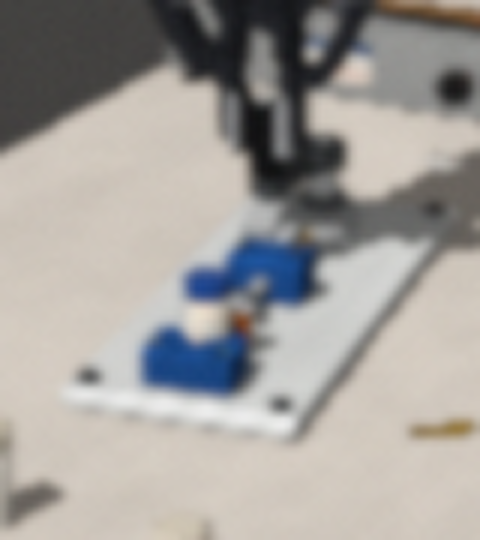

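Force is down to about 1.1 N, which is the beginning of the dwell. I'll go about 0.08 rad further in.

Call:
arm_command --targets '[{"xyz": [0.0,-0.04,0],"dr": [0,0,0],"claw": 10},{"xyz": [0.0,-0.08,0],"dr": [0,0,0],"claw": 10},{"xyz": [0,-0.11,0],"dr": [0,0,0],"claw": 10},{"xyz": [0,-0.11,0],"dr": [0,0,0],"claw": 10}]'

```text
clock: 16.5
eef_pos: [582.3, -15.3, 47.6]
ee_rot: [-2.03, -2.392, -0.004]
wrist_force: [2.0, 4.3, -0.4]
opening: 0.241
```

```bash
python3 arc.py 0.1 2
```

```text
clk 16.50 ang 1.588 rad 61.7 z 47.6 Ft 2.1 Fr 4.2 Fz -0.4 op 0.241
1.638 [-0.03 -0.08  0.  ] [-0.01 -0.05  0.05]
1.688 [-0.02 -0.16  0.  ] [-0.01 -0.05  0.05]
```

Call:
arm_command --targets '[{"xyz": [0,0,0],"dr": [0,0,0],"claw": 10}]'

```text
clock: 16.58
eef_pos: [582.0, -15.2, 47.6]
ee_rot: [-2.03, -2.392, -0.003]
wrist_force: [2.3, 2.3, -1.5]
opening: 0.248
```

Call:
arm_command --targets '[{"xyz": [0,0,0],"dr": [0,0,0],"claw": 10}]'

```text
clock: 16.67
eef_pos: [581.7, -15.2, 47.6]
ee_rot: [-2.03, -2.391, -0.003]
wrist_force: [2.2, 2.9, -0.1]
opening: 0.245
```

Call:
arm_command --targets '[{"xyz": [0,0.02,0],"dr": [0,0,0],"claw": 10},{"xyz": [0,0.02,0],"dr": [0,0,0],"claw": 10}]'

```text
clock: 16.83
eef_pos: [581.8, -15.2, 47.6]
ee_rot: [-2.029, -2.39, -0.001]
wrist_force: [-0.9, 3.5, 0.7]
opening: 0.244
```

```bash
python3 arc.py 0.1 2
```

```text
clk 16.83 ang 1.595 rad 61.8 z 47.6 Ft -0.8 Fr 3.5 Fz 0.7 op 0.244
1.645 [-0.03 -0.08  0.  ] [-0.04 -0.06  0.05]
1.695 [-0.02 -0.16  0.  ] [-0.04 -0.06  0.05]
```

When I backed off, the grip stayed put and the force only flipped sign (2.2 → -0.8 N). That is slack friction, so we're on the dwell. Now I'll release and lift straight up.

Call:
arm_command --targets '[{"xyz": [0,0,0],"dr": [0,0,0],"claw": 30},{"xyz": [0,0,0],"dr": [0,0,0],"claw": 40},{"xyz": [0,0,0],"dr": [0,0,0],"claw": 55},{"xyz": [0,0,0],"dr": [0,0,0],"claw": 55}]'

```text
clock: 17.17
eef_pos: [581.5, -15.8, 47.5]
ee_rot: [-2.03, -2.39, 0.001]
wrist_force: [0.4, -0.6, -0.6]
opening: 0.546
```

Run:
```python
from look import *
sw('sw19',sx=(270,350),sy=(160,230),wx=(220,430),wy=(180,364))
```

```text
[581.5 -15.8  47.5] [ 0.4 -0.6 -0.6] 0.546 17.1667
```

View pics/sw19.png

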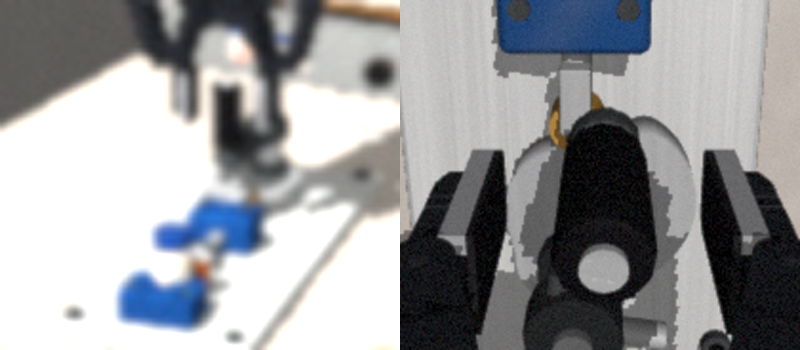

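With the fingers open, the grip stays centred between them at (325,320) and hasn't sprung back. I'll lift and look over the fixture.

Call:
arm_command --targets '[{"xyz": [0,0,-0.5],"dr": [0,0,0],"claw": 60},{"xyz": [0,0,-1.3],"dr": [0,0,0],"claw": 60},{"xyz": [0,0,-2.1],"dr": [0,0,0],"claw": 60},{"xyz": [0,0,-2.9],"dr": [0,0,0],"claw": 60},{"xyz": [0,0,-3.6],"dr": [0,0,0],"claw": 60},{"xyz": [-0.5,0,-4.2],"dr": [0,0,0],"claw": 60},{"xyz": [-0.8,0,-4.8],"dr": [0,0,0],"claw": 60},{"xyz": [-0.8,0,-4.8],"dr": [0,0,0],"claw": 60},{"xyz": [-0.8,0,-4.8],"dr": [0,0,0],"claw": 60}]'

```text
clock: 18.02
eef_pos: [588.6, -48.6, 241.3]
ee_rot: [-2.033, -2.391, -0.003]
wrist_force: [-0.1, -0.0, -0.6]
opening: 0.6
```

Run:
```python
from look import *
import pickle
print(readout.sense()['eef_pos'])
pickle.dump(vision.calibration("wrist"),open("w20.pkl","wb"))
im=vision.capture("wrist")[:,:,::-1]; cv2.imwrite("pics/w20.png",im)
cv2.imwrite("pics/w20z.png",cv2.resize(im[0:290,230:430],None,fx=2.05,fy=2.05,interpolation=cv2.INTER_CUBIC)); 
im=vision.capture("top")[:,:,::-1]; cv2.imwrite("pics/t20.png",im)
cv2.imwrite("pics/t20z.png",cv2.resize(im[120:240,180:400],None,fx=3.6,fy=3.6,interpolation=cv2.INTER_CUBIC))
im=vision.capture("side")[:,:,::-1]; cv2.imwrite("pics/s20.png",cv2.resize(im[150:280,220:420],None,fx=4,fy=4,interpolation=cv2.INTER_CUBIC))
```

```text
[588.56455331 -48.60102021 241.28969323]
```

View pics/w20z.png

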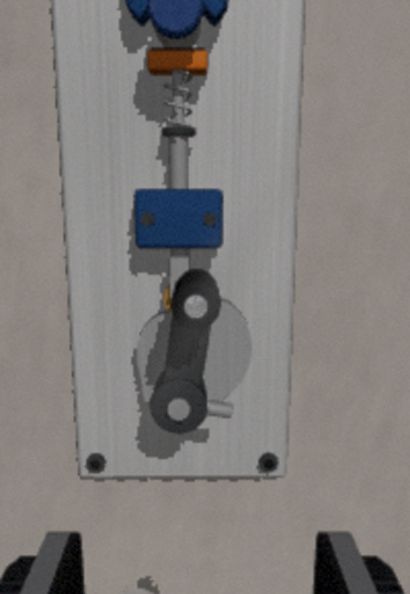

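View pics/s20.png

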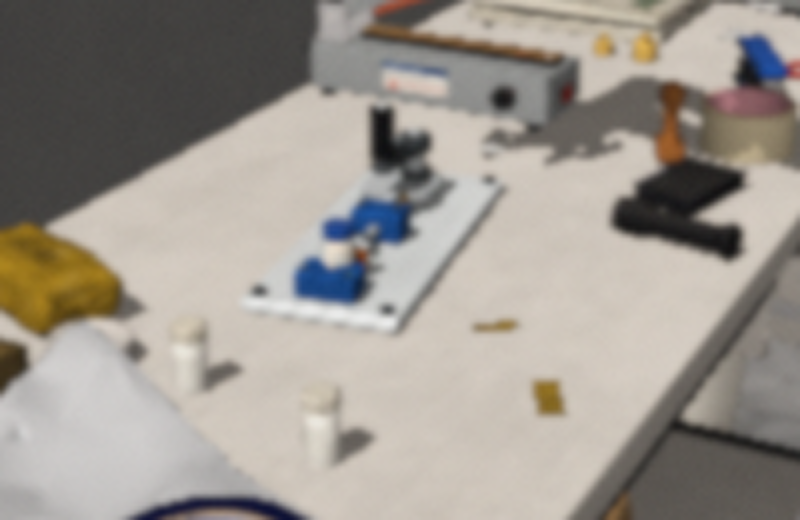

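View pics/t20z.png

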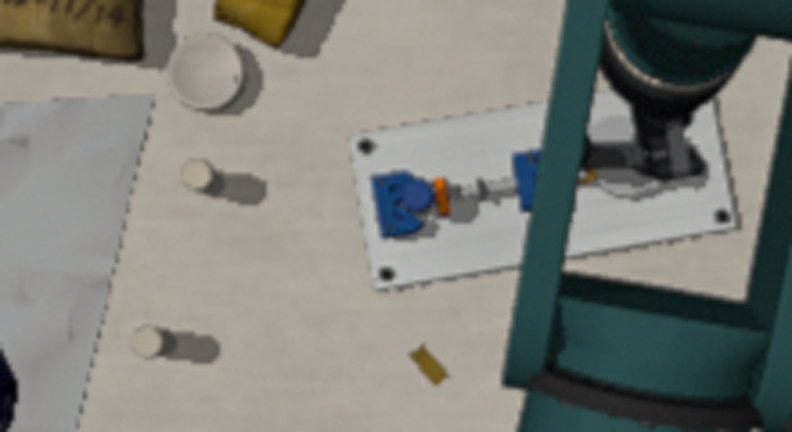

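Run:
```python
from look import *
import pickle
def scr(im,c):
    g=cv2.cvtColor(im[130:170,305:345],cv2.COLOR_BGR2GRAY); m=(g>g.max()*0.7).astype(np.uint8)
    n,l,s,ce=cv2.connectedComponentsWithStats(m); return [(s[i,4],ce[i]+[305,130]) for i in range(1,n) if 20<s[i,4]<400]
c=pickle.load(open("w20.pkl","rb"))
g=onz(c,(325.6,148.8),118);sh=onz(c,(317.3,199),72); print(g,sh,np.arctan2(g[1]-sh[1],g[0]-sh[0]),np.hypot(*(g-sh)[:2]))
print(readout.sense()['clock']); c2=vision.calibration("wrist"); im=vision.capture("wrist")[:,:,::-1].copy(); cv2.imwrite("pics/w21.png",im)
d=cv2.absdiff(im,cv2.imread("pics/w20.png"))[0:260,280:350]; print(d.mean(),np.percentile(d,99.5))
# vial in t20
t=vision.calibration("top"); X=onz(t,(180+418/3.6,120+194/3.6),64)[:2]-np.array([568.6,6.5]); th=np.radians(9.1); print("vial fixture", X@[np.cos(th),np.sin(th)],X@[-np.sin(th),np.cos(th)])
a=cv2.imread("pics/top0.png").astype(int)[130:235,150:260];b=cv2.imread("pics/t20.png").astype(int)[130:235,150:260]; D=abs(a-b).sum(2)>60; ys,xs=np.where(D); print("changed px",D.sum(),(xs.min()+150,xs.max()+150,ys.min()+130,ys.max()+130) if D.any() else 0)
```

```text
[582.05048892 -16.31276636 118.        ] [582.9362658  -77.01573595  72.        ] 1.5853872772032254 60.70943187246356
18.1667
12.912252747252747 105.0
vial fixture -0.242897556455652 97.36390865275538
changed px 3270 (np.int64(150), np.int64(259), np.int64(130), np.int64(234))
```

Run:
```python
from h import *
a=cv2.imread("pics/w20.png")[0:290,230:430];b=cv2.imread("pics/w21.png")[0:290,230:430]
cv2.imwrite("pics/c21.png",cv2.resize(np.hstack([a,b]),None,fx=2,fy=2))
a=cv2.imread("pics/top0.png")[120:240,140:270];b=cv2.imread("pics/t20.png")[120:240,140:270]
for im in(a,b):
    g=cv2.GaussianBlur(im,(3,3),0); print(im.mean())
```

```text
120.83209401709402
138.9775
```

View pics/c21.png

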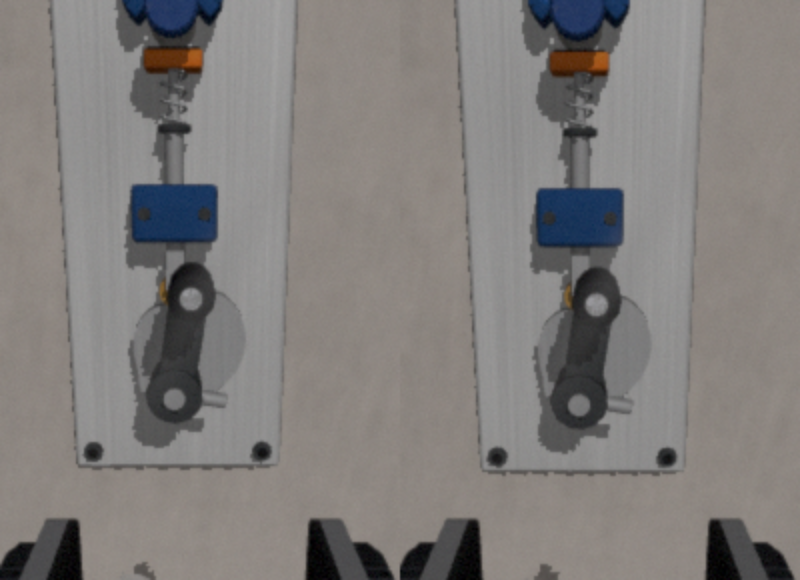

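Both frames show the same crank and jaw positions; only the arm settled slightly. For the last check I'll look straight over the nest.

Call:
arm_command --targets '[{"xyz": [0.9,0,0],"dr": [0,0,0],"claw": 60},{"xyz": [1.8,0,0],"dr": [0,0,0],"claw": 60},{"xyz": [2.5,0,0],"dr": [0,0,0],"claw": 60},{"xyz": [2.5,0,0],"dr": [0,0,0],"claw": 60},{"xyz": [2.5,0,0],"dr": [0,0,0],"claw": 60},{"xyz": [2.5,0,0],"dr": [0,0,0],"claw": 60}]'

```text
clock: 18.72
eef_pos: [570.1, 51.5, 236.6]
ee_rot: [-2.025, -2.388, 0.006]
wrist_force: [0.7, 0.4, -0.1]
opening: 0.599
```

Run:
```python
from look import *
c=vision.calibration("wrist"); im=vision.capture("wrist")[:,:,::-1].copy(); cv2.imwrite("pics/w22.png",im)
print(readout.sense()['wrist_force'])
th=np.radians(9.1);x=np.array([np.cos(th),np.sin(th)]);y=np.array([-x[1],x[0]]);o=np.array([568.6,6.5])
n=o+100.4*y; uv=proj(c,(*n,64)); print(uv,proj(c,(*(n+18.4*y),34)))
u,v=int(uv[0]),int(uv[1]); v0=max(0,v-60)
cv2.imwrite("pics/w22z.png",cv2.resize(im[v0:v0+150,u-80:u+80],None,fx=4,fy=4,interpolation=cv2.INTER_CUBIC)); print(u-80,v0)
```

```text
[-0.38649788  0.14825464  0.03805226]
[320.20046522 117.41046266] [320.97469237  97.33467707]
240 57
```

View pics/w22z.png

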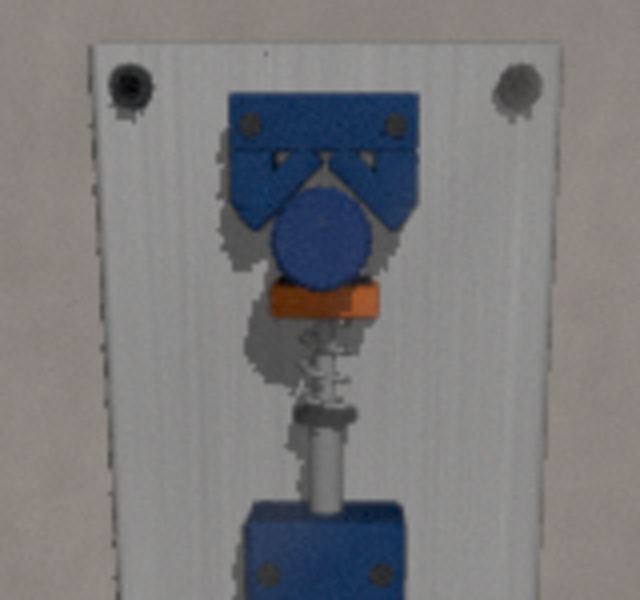

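The cap is at (320.5,116.5) and the seat projects to (320.2,117.4), so the vial is seated within 1 mm and upright, touching both V walls and the jaw. Handing in.

```bash
python3 -c "
from workcell import job,readout
print(readout.sense()['clock']); print(job.finish_job())"
```

```text
18.7667
the job is handed in; nothing more can be done
None
```

The blue-capped vial stands clamped in the nest with the crank resting on the cam's dwell. I handed the job in at 18.8 s.

I gripped the vial, set it in the nest, let go of it, then turned the crank counterclockwise by about 1.84 rad. The crank force peaked at 9.4 N among the readings between moves and died to about 1 N. I then went about 0.08 rad further into the dwell and released the grip.

**Last checks:**
- **Crank:** it stayed put when I backed off and when I let go. Its angle was 1.585 rad by camera against 1.595 rad while held.
- **Vial:** its cap was within about 1 mm of the projected seat in the final overhead view. It looked upright and touched both V walls and the jaw.
- **Bystanders:** the white vials and the tin looked unmoved in the top view, and the torch and stamp in the side view.
- **Robot:** the arm and gripper were clear of everything.

**What disagreed or stayed uncertain:**
- **Finger height:** the fingertips sat about 36 mm above the reported TCP height. I set the grasp heights from the pictures instead of the readout.
- **Dwell position:** the cam outline put the dwell at about 1.28–1.6 rad, while the force put its start at about 1.5 rad. I stopped at about 1.59 rad, where the crank was slack.
- **Vial position:** the coarse top view read the vial about 3 mm off the seat, which I put down to its lower resolution.
- **Clamp force:** I had no direct reading of the jaw force.
- **Scene comparison:** an automatic pixel comparison of the top views flagged many changes, because the overall brightness had shifted. I compared the positions of things by eye instead.

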